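Lock the quarter-turn stud of a glass-blank transit case

ROBOT

A 6-joint arm with a two-finger parallel gripper is mounted at the origin on the work surface. World frame = base frame: x ahead of the robot, y to its left, z up, the work surface at z = 0. Lengths are in mm, angles in rad, forces in N, time in s.
With the tool pointing down it reaches from about 225 to 875 mm from the base axis. Payload 3.4 kg.
Tool frame: the origin (TCP) lies midway between the tips of the shut fingers; the grasp point (between the pads) lies 19 mm behind it; z points along the fingers, y is the direction in which the jaws open and shut (so a half turn about z gives the same grasp; the last joint's range is limited). The gripper opens to 85 mm and grips with 20 to 120 N. Pads are 22 mm wide; open, the fingers measure 114 mm over their backs; the gripper's body (76 mm by 85 mm) begins 54 mm behind the grasp point. The pads swing forward as they close: fully open they stand 13 mm farther back than shut.
Start: joints at [-1.309, 0.276, 1.505, -0, 1.361, -0.121], TCP at [214.775, -533.418, 231.328] pointing down, gripper open.
Joint ranges: [-2.89, 2.89], [-0.75, 2.08], [0.22, 2.7], [-1.18, 4.32], [0.11, 2.71], [-2.7, 2.7]. Speed limits (rad/s): [2.57, 2.57, 3.14, 3.14, 3.14, 3.14].

INTERFACE

Orientations are given as a unit quaternion [w, x, y, z].
In Python, from bench import telemetry, viewer, ticket gives the robot as it stands. The module is installed in compiled form; this text tells all that it offers.
- The arm moves only by the tool move_arm, never from a script. Its argument "commands" is one flat list of numbers, 7 for each row, row after row: the opening, from 0 (shut) to 1 (fully open), then the shift along the tool's x, y, z in cm, then the turn, a rotation vector about the tool's x, y, z in degrees. In form: [hand, x, y, z, rx, ry, rz, hand, x, y, z, rx, ry, rz, ...]. A call has 1 to 5 rows; each row shifts and turns the commanded pose from where the row before left it, along the tool's axes as they then stand; what a row does not reach is not made up. A row lasts 1/10 s, in which the tool goes at most 50 mm and 8.59 degrees, less where a joint would pass 70% of its speed; a pose out of reach is approached as far as the arm can. A call is refused whole if a number of a shift passes 5 or a number of a turn 8.59, either way. A call with a gripper value outside its range is refused whole. The fingers move at their own pace and stop on an object; "newtons" is the grip in N (left out, the last holds). Time passes only in rows, so rows that do not move let the fingers close. It gives the time, the measured TCP pose, the force and the opening at its end, in the units of the state.
- telemetry.get_state(): the state, without advancing time (a new reading comes with each control period).
- viewer.read_camera(name): name is "side" or "top" or "wrist"; returns (picture, depth): 384x512x3 uint8, red, green, blue; 384x512 float32, mm along the optical axis (not along the pixel's ray), 0 where there is no reading.
- viewer.get_calibration(name): a dict with "K" (3x3 intrinsics, pixels), "rvec" (rotation vector, rad) and "tvec" (3), from world to camera coordinates, as OpenCV has them; the wrist camera has in their place "tool_from_camera" (4x4, takes a point from camera to tool coordinates, whose origin is the TCP and whose axes are the flange's). Camera axes: x right, y down, z forward; pixel columns grow to the right and rows downward; lengths in mm; the calibration is good to about 2 mm. A picture is of the moment at which its call begins: read the wrist's pose just before it. get_calibration takes no time and is no camera call.
- ticket.hand_in(): hands the job in, once; it reports no verdict.
The state is a dict: "time_s": time; "joint_pos": joint angles; "joint_velocities": joint speeds; "joint_torque": joint torques, N m; "tcp_pos": TCP position; "tcp_rot": TCP orientation; "contact_force": force on the tool from outside, world axes, zero at the start; "torque": the same for the moment, N m; "width": finger opening in mm.
Only numpy, scipy, OpenCV 4.12 (cv2) and the standard library are available. Lean on these libraries where they do the work, as an engineer would, in place of code of your own. Each camera call takes 0.05 s, during which the arm holds its last target.

TASK

Take the orange-handled slot key out of its wooden holder, seat its blade in the slotted stud of the green transit case, press the stud down and turn it a quarter turn clockwise until it springs into its catch. Press and turn gently, only as hard as it takes: the stud must not be rammed down onto the soft bumper below it nor wrenched round. Then put the key back upright in its holder, fully down, let go, and leave the glass blanks and the brush where they are.

Things in the scene. Friction and masses are not known exactly. Their poses are not given: they have to be found in the camera images.
- key: Loose slot key, 107 mm tall, 140 g, blade down in the holder. Origin: centre of the blade's lower edge; z up. Blade 28 mm along x, 3 mm along y, z 0-14 mm; shank 16 mm across, to z 40; black guard disc 48 mm across, z 40-45; orange handle 32 mm along x, 14 mm thick along y, z 45-107 (grip across the 14 mm from above). Same when turned half a turn.
- holder_mouth (a point): Centre of the hole's mouth in the top of the fixed wooden holder, 75 x 75 x 45 mm. The hole is round, 35 mm across, vertical, right through. Fully home, the key's guard lies on the block's top: the blade's lower edge is then 40 mm below this point. Its yaw does not matter.
- case: Fixed green transit case with a grey lid, 156 mm along x, 206 mm along y, lid's top 70 mm above the table. Origin: centre of its underside; z up. The stud is near its -x, +y corner.
- stud_mouth (a point): On the stud's vertical axis, level with the rim of its dark steel collar, 76 mm above the table; axes as the case. Collar: bore 38 mm, outside 57 mm, 6 mm above the lid. In it the aluminium stud head, 36 mm across, slot 4.5 mm wide, 6 mm deep, bevelled to 9.5 mm at the top. The unpressed head's top is 2 to 16 mm below this point, differing from case to case, not measured: feel for it.
- stud_turn (a joint): Stud angle, rad, growing clockwise seen from above. At 0 the slot lies along the case's x; starts within 0.08 of 0 (open). Not pressed far enough, a lug stops it near 0.15. Its catch is at 1.36 to 1.62, where it meets a firm end stop; about 2 Nm there (1.66), or against the lug (0.23), is wrenching it. The blade has 0.1 rad of play either way in the slot: the key must turn that much farther.
- stud_press (a joint): How far the stud is pushed down from its unpressed height, m. Spring: 4 N to start, 0.9 N more per mm. It turns past the lug only when 6 mm down (about 9 N). At 8.5 mm (11 N) it meets a rubber bumper, 20 N/mm: beyond 9.8 mm (about 37 N) it is spoiled. Let go in the catch it springs up to 3 mm and stays; let go short of it, it stays jammed near 6 mm.
- blank_lid: Bystander: clear glass blank 50 x 60 x 20 mm on the case's lid. Origin: centre of its underside.
- blank_a: Bystander: yellowish glass blank 100 x 80 x 28 mm on the table. Origin: centre of its underside.
- blank_b: Bystander: clear glass blank 50 x 60 x 30 mm lying on blank_a. Origin: centre of its underside.
- blank_c: Bystander: clear glass blank 70 x 120 x 35 mm. Origin: centre of its underside.
- blank_d: Bystander: yellowish glass blank 60 x 60 x 40 mm. Origin: centre of its underside.
- brush: Bystander: dusting brush lying on the table.
Mind the look-alikes: they are no part of the job. What is shaped like the key but yellow is not meant. What is shaped like the part that bears holder_mouth but pink is not meant.

How it is judged (in metres and radians):
On the way, in this order (a step that is already met when the one before it is completed fails the run):
1. the key's blade is down inside the stud's collar, the key upright (horizontal distance between key and stud_mouth below 0.01 m and z of key in the frame of stud_mouth below -0.003 m and angle between key's own z axis and vertical below 0.25 rad), for 0.1 s.
2. with the key in the collar the stud is pressed down and turned past its lug (horizontal distance between key and stud_mouth below 0.01 m and value of joint stud_press above 0.005 m and value of joint stud_turn above 0.5 rad), for 0.05 s.
3. the stud has turned clockwise through its quarter turn and sprung into its catch (value of joint stud_turn above 1.3 rad and value of joint stud_press between 0.002 and 0.004 m), for 0.2 s.
At the end, for the whole second after the job is handed in: The stud is in its catch: turned 1.3 rad or more and sprung back up to 2 to 4 mm below its unpressed height. The key stands upright (within 0.1 rad) and at rest in its holder, within 8 mm of the hole's centre and its blade's edge at least 37 mm below the mouth (all of step 3 and horizontal distance between key and holder_mouth below 0.008 m and z of key in the frame of holder_mouth below -0.037 m and angle between key's own z axis and vertical below 0.1 rad and linear speed of key below 0.02 m/s); the robot touches nothing.
It fails at once if the stud is rammed onto its bumper (pushed more than 9.8 mm down, about 37 N) (value of joint stud_press above 0.0098 m).
It fails at once if the stud is wrenched against its end stop (turned beyond 1.66 rad, about 2 Nm) (value of joint stud_turn above 1.66 rad).
It fails at once if the stud is wrenched against its lug (turned past 0.23 rad while pressed less than 4.5 mm, about 2 Nm) (value of joint stud_turn between 0.23 and 1.2 rad and value of joint stud_press below 0.0045 m).
It fails at once if the key is forced against the case (over 45 N) (contact force between key and case above 45 N).
It fails at once if a bystander is shifted by more than 15 mm (distance of any of blank_lid, blank_a, blank_b, blank_c, blank_d, brush from where it was at the start of the episode above 0.015 m).
It also fails if it takes over 64 s, if anything falls off the work surface, if the arm or the gripper's body presses on something with over 40 N, if the wrist force passes 120 N, or if a joint passes its speed limit or range.

## Working session

There is one attempt and no reset: what is moved stays moved. The work goes in short steps, Python scripts to look and compute and a tool call to move; the robot and the scene stay as the last step left them, time stands still between calls to the robot, and variables do not carry over. Pictures are saved under pics/ and viewed, and the job is handed in when it is done.

Besides the shell and the picture viewer there is one more tool, called after "Emit:" as name(argument=value, ...) on one line, values as JSON. move_arm: Moves the arm, as the interface text tells. Its arguments: {"type":"object","properties":{"commands":{"type":"array","items":{"type":"number"}},"newtons":{"type":"number"}},"required":["commands"]}

```bash
mkdir -p pics
cat > h.py <<'E'
import numpy as np, cv2
from bench import telemetry, viewer, ticket
from scipy.spatial.transform import Rotation as R
def cam(n):
    p,d=viewer.read_camera(n); return p,d
def ext(n):
    c=viewer.get_calibration(n)
    K=np.array(c['K'])
    if n=='wrist':
        s=telemetry.get_state(); q=s['tcp_rot']; T=np.eye(4); T[:3,:3]=R.from_quat([q[1],q[2],q[3],q[0]]).as_matrix(); T[:3,3]=s['tcp_pos']
        return K,T@np.array(c['tool_from_camera'])
    M=np.eye(4); M[:3,:3]=cv2.Rodrigues(np.array(c['rvec'],float))[0]; M[:3,3]=np.array(c['tvec']).ravel()
    return K,np.linalg.inv(M)
def cloud(d,K,T):
    v,u=np.mgrid[:d.shape[0],:d.shape[1]]
    P=np.stack([(u-K[0,2])/K[0,0]*d,(v-K[1,2])/K[1,1]*d,d],-1)
    return P@T[:3,:3].T+T[:3,3]
def onplane(u,v,z,K,T):
    r=T[:3,:3]@np.array([(u-K[0,2])/K[0,0],(v-K[1,2])/K[1,1],1]); t=(z-T[2,3])/r[2]
    return T[:3,3]+t*r
def save(n,p,crop=None,s=1):
    if crop: p=p[crop[1]:crop[3],crop[0]:crop[2]]
    if s!=1: p=cv2.resize(p,None,fx=s,fy=s,interpolation=cv2.INTER_CUBIC)
    cv2.imwrite('pics/'+n,p[:,:,::-1])
E
python3 - <<'E'
from h import *
print(telemetry.get_state())
for n in ['top','side','wrist']:
    K,T=ext(n); p,d=cam(n); np.savez(f'{n}0.npz',p=p,d=d,K=K,T=T); save(f'{n}0.png',p); print(n,K.round(1).tolist(),T.round(2).tolist())
E
```

```text
{'time_s': 0.0, 'joint_pos': array([-1.30898003e+00,  2.76574347e-01,  1.50616756e+00,  2.45819722e-06,
        1.36069918e+00, -1.20986919e-01]), 'joint_velocities': array([-5.93682912e-04,  2.05701711e-03, -9.58487223e-05, -1.17648211e-04,
        8.89681621e-04,  3.09557977e-04]), 'joint_torque': array([ 3.18801474e-03, -4.16764784e+01, -2.45806539e+01,  2.99728645e-04,
        1.12171308e-02, -1.02820212e-05]), 'tcp_pos': array([ 214.63527755, -532.84810672,  230.43777427]), 'tcp_rot': array([-9.22013822e-04,  9.81738194e-01,  1.90234761e-01, -6.38260126e-05]), 'contact_force': array([ 0.21377679, -0.60556522,  0.34762701]), 'torque': array([-0.01864524, -0.00419662, -0.02843444]), 'width': 85.39246502753846}
top [[386.8, 0.0, 254.8], [0.0, 386.8, 194.6], [0.0, 0.0, 1.0]] [[-0.01, -0.98, 0.17, 334.67], [-1.0, 0.0, -0.02, 21.8], [0.02, -0.17, -0.98, 1370.48], [0.0, 0.0, 0.0, 1.0]]
side [[447.2, 0.0, 253.6], [0.0, 447.2, 190.0], [0.0, 0.0, 1.0]] [[-1.0, -0.07, 0.04, 510.67], [-0.08, 0.77, -0.63, 924.9], [0.01, -0.63, -0.78, 1242.96], [0.0, 0.0, 0.0, 1.0]]
wrist [[268.6, 0.0, 255.0], [0.0, 268.6, 191.5], [0.0, 0.0, 1.0]] [[0.37, -0.89, -0.27, 283.08], [-0.93, -0.36, -0.11, -506.19], [-0.0, 0.29, -0.96, 372.99], [0.0, 0.0, 0.0, 1.0]]
```

View pics/top0.png

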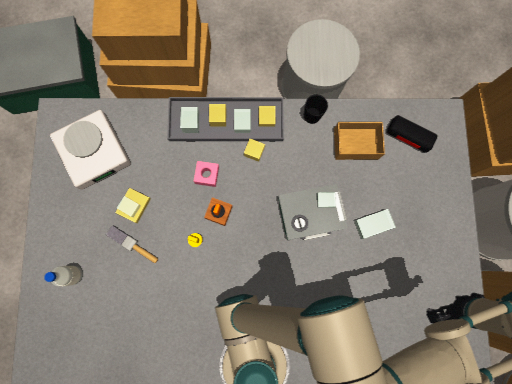

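View pics/side0.png

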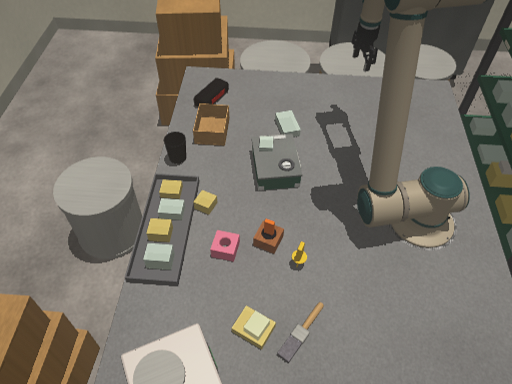

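View pics/wrist0.png

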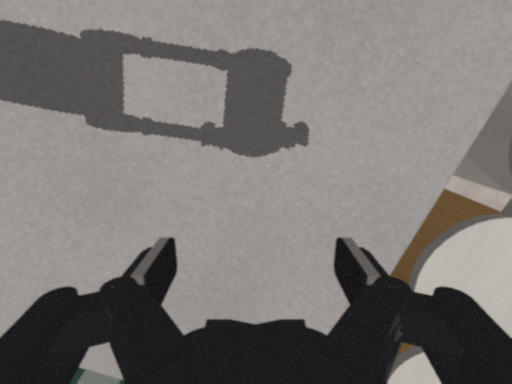

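Run:
```python
from h import *
for n,c1,c2 in [('top',(180,150,250,255),(265,180,355,250)),('side',(200,205,325,280),(240,120,330,200))]:
    f=np.load(n+'0.npz'); K,T=f['K'],f['T']
    save(n+'_key.png',f['p'],c1,6); save(n+'_case.png',f['p'],c2,6)
f=np.load('top0.npz');P=cloud(f['d'],f['K'],f['T'])
for u,v in [(218,211),(218,208),(210,220),(207,211),(228,218),(195,240),(206,173),(300,223),(290,205),(332,200),(375,222),(300,235)]: print(u,v,P[v,u].round(0))
```

```text
218 211 [507. 121.  81.]
218 208 [514. 119. 108.]
210 220 [485. 153.  13.]
207 211 [512. 161.  44.]
228 218 [493.  91.   2.]
195 240 [409. 192. 106.]
206 173 [655. 171.   8.]
300 223 [ 467. -156.   66.]
290 205 [ 529. -123.   70.]
332 200 [ 542. -262.   94.]
375 222 [ 473. -422.   35.]
300 235 [ 427. -155.   69.]
```

View pics/top_key.png

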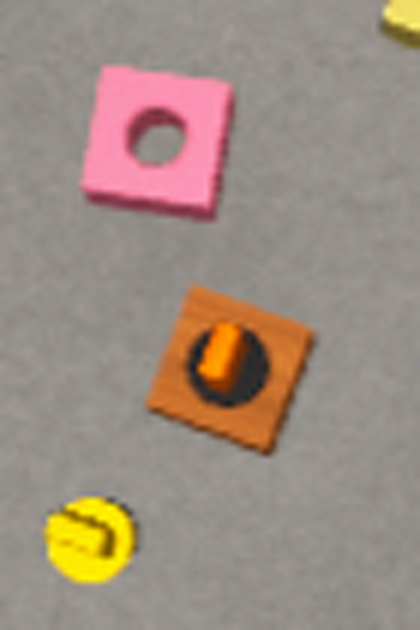

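View pics/top_case.png

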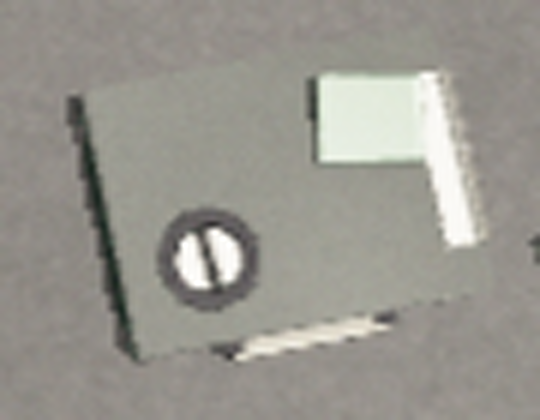

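View pics/side_case.png

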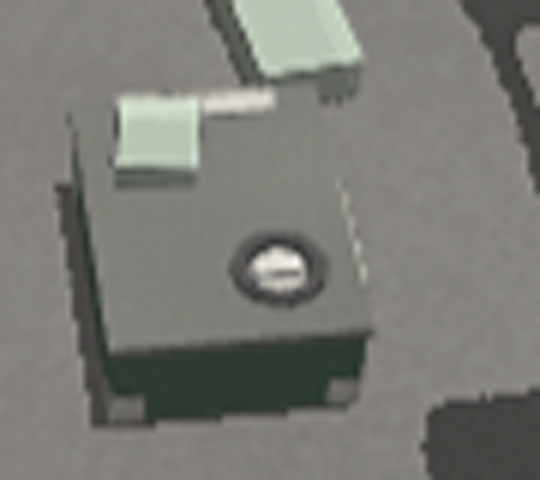

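View pics/side_key.png

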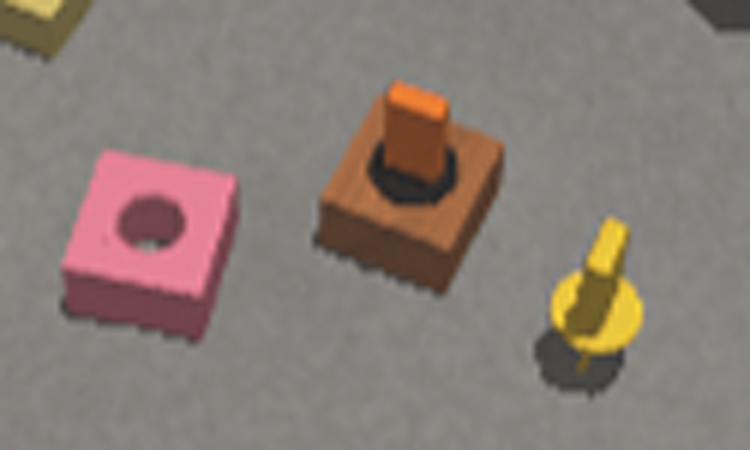

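Run:
```python
from h import *
for n in ['top','side']:
    f=np.load(n+'0.npz');K,T,p,d=f['K'],f['T'],f['p'].astype(int),f['d'];P=cloud(d,K,T)
    # handle
    m=(P[...,2]>100)&(np.hypot(P[...,0]-507,P[...,1]-122)<40)
    q=P[m][:,:2]; print(n,'handle top n',m.sum(),P[m].mean(0).round(1), cv2.minAreaRect(q.astype(np.float32)))
    m=(np.abs(P[...,2]-45)<7)&(np.hypot(P[...,0]-507,P[...,1]-122)<65)
    q=P[m][:,:2]; print('holder top',m.sum(),cv2.minAreaRect(q.astype(np.float32)), P[m][:,2].mean())
    # lid
    m=(np.abs(P[...,2]-71)<6)&(np.hypot(P[...,0]-485,P[...,1]+195)<150)
    q=P[m][:,:2]; print('lid',m.sum(),cv2.minAreaRect(q.astype(np.float32)),P[m][:,2].mean())
    # guard dark on z=50
    g=p.max(-1)
    m=(g<70)&(np.abs(P[...,2]-50)<8)&(np.hypot(P[...,0]-507,P[...,1]-122)<40)
    print('guard',m.sum(),cv2.minEnclosingCircle(P[m][:,:2].astype(np.float32)))
    m=(g<110)&(np.abs(P[...,2]-76)<9)&(np.hypot(P[...,0]-467,P[...,1]+156)<36)
    print('collar',m.sum(),P[m].mean(0),cv2.minEnclosingCircle(P[m][:,:2].astype(np.float32)))
# manual: 
f=np.load('top0.npz');K,T=f['K'],f['T']
cr=lambda x,y,ox,oy:(ox+x/6-.5,oy+y/6-.5)
print('stud top',onplane(*cr(208,259,265,180),76,K,T))
a=onplane(*cr(197,230,265,180),68,K,T);b=onplane(*cr(218,290,265,180),68,K,T);print('slot',a,b,np.degrees(np.arctan2(*(a-b)[[1,0]])))
for c in [(75,97),(135,360),(490,290)]: print('lid corner',onplane(*cr(*c,265,180),70,K,T))
print('holder corners',[onplane(*cr(*c,180,150),45,K,T).round(0) for c in [(193,285),(313,333),(270,450),(148,407)]])
print('guard',onplane(*cr(229,365,180,150),50,K,T))
f=np.load('side0.npz');K,T=f['K'],f['T']
print('stud side',onplane(*cr(279,268,240,120),76,K,T),'guard',onplane(*cr(414,166,200,205),50,K,T))
```

```text
top handle top n 43 [513.1 125.  111.2] ((512.86669921875, 125.37384033203125), (14.746671676635742, 30.27362060546875), 73.63484191894531)
holder top 383 ((513.6612548828125, 125.23316955566406), (75.25033569335938, 75.51017761230469), 69.67253875732422) 45.59312674247541
lid 2401 ((508.1088562011719, -199.89422607421875), (156.45558166503906, 211.37301635742188), 11.063158988952637) 70.40598321485255
guard 60 ((512.1536254882812, 123.63606262207031), 22.168703079223633)
collar 109 [ 468.47007909 -152.56630208   75.42619307] ((468.41790771484375, -153.47364807128906), 28.568815231323242)
side handle top n 51 [515.8 128.8 107.2] ((514.938232421875, 126.61943817138672), (18.100839614868164, 32.572998046875), 63.339988708496094)
holder top 352 ((516.5700073242188, 126.25497436523438), (79.14081573486328, 75.79783630371094), 69.4932632446289) 43.575629965458184
lid 1282 ((509.7014465332031, -196.81640625), (155.9960174560547, 213.8271484375), 10.856572151184082) 68.44216648972183
guard 69 ((514.0582885742188, 127.10784149169922), 24.281829833984375)
collar 97 [ 469.24669541 -149.68699308   72.43866782] ((469.0985107421875, -152.2335205078125), 31.262855529785156)
stud top [ 467.64396737 -152.07364223   76.        ]
slot [ 484.92215493 -147.33572378   68.        ] [ 450.95461641 -158.34251754   68.        ] 17.954325993251164
lid corner [561.03500233 -79.31697729  70.        ]
lid corner [ 411.84186807 -110.56528181   70.        ]
lid corner [ 450.1920816  -311.60071337   70.        ]
holder corners [array([561., 146.,  45.]), array([533.,  76.,  45.]), array([465., 101.,  45.]), array([490., 171.,  45.])]
guard [513.81021044 124.09285969  50.        ]
stud side [ 470.43067057 -148.47267473   76.        ] guard [515.8288192  126.35516956  50.        ]
```

```bash
cat >> h.py <<'E'
def plan(pos,yawdeg,n,hand=1,start=None,fix=True):
    """straight move to pos with tool down at yaw (tool x heading); prints rows"""
    s=telemetry.get_state(); q=s['tcp_rot']; Rm=R.from_quat([q[1],q[2],q[3],q[0]]); p=np.array(s['tcp_pos'])
    Rt=R.from_euler('z',yawdeg,degrees=True)*R.from_euler('x',180,degrees=True)
    rv=(Rm.inv()*Rt).as_rotvec(degrees=True)
    step=(np.round(rv/n,1)); out=[]
    Rc=Rm
    for i in range(n):
        rem=(np.array(pos)-p)/(n-i)
        t=np.round(Rc.inv().apply(rem)/10,2); p=p+Rc.apply(t*10); Rc=Rc*R.from_rotvec(step,degrees=True)
        out.append([hand,*t.tolist(),*step.tolist()])
    print('rem rot',rv.round(1),'end',p.round(1))
    for k in range(0,n,5): print(sum(out[k:k+5],[]))
def st():
    s=telemetry.get_state(); q=s['tcp_rot']; Rm=R.from_quat([q[1],q[2],q[3],q[0]]).as_matrix()
    print('t',round(s['time_s'],2),'p',np.round(s['tcp_pos'],1),'yaw',np.degrees(np.arctan2(Rm[1,0],Rm[0,0])).round(2),'zax',Rm[:,2].round(4),'F',np.round(s['contact_force'],1),'M',np.round(s['torque'],2),'w',round(s['width'],1),'j',np.round(s['joint_pos'],2))
E
python3 -c "
from h import *
plan([452,-148,200],163.6,17)"
```

```text
rem rot [-0.000e+00 -1.000e-01 -1.417e+02] end [ 452. -148.  200.]
[1, 2.14, -1.58, 0.18, -0.0, -0.0, -8.3, 1, 2.35, -1.25, 0.18, -0.0, -0.0, -8.3, 1, 2.5, -0.9, 0.18, -0.0, -0.0, -8.3, 1, 2.61, -0.53, 0.18, -0.0, -0.0, -8.3, 1, 2.66, -0.15, 0.18, -0.0, -0.0, -8.3]
[1, 2.65, 0.24, 0.18, -0.0, -0.0, -8.3, 1, 2.59, 0.62, 0.18, -0.0, -0.0, -8.3, 1, 2.47, 0.98, 0.18, -0.0, -0.0, -8.3, 1, 2.3, 1.33, 0.19, -0.0, -0.0, -8.3, 1, 2.09, 1.65, 0.18, -0.0, -0.0, -8.3]
[1, 1.83, 1.93, 0.19, -0.0, -0.0, -8.3, 1, 1.53, 2.17, 0.18, -0.0, -0.0, -8.3, 1, 1.2, 2.37, 0.19, -0.0, -0.0, -8.3, 1, 0.85, 2.52, 0.18, -0.0, -0.0, -8.3, 1, 0.47, 2.62, 0.19, -0.0, -0.0, -8.3]
[1, 0.09, 2.66, 0.18, -0.0, -0.0, -8.3, 1, -0.3, 2.65, 0.19, -0.0, -0.0, -8.3]
```

Emit:
move_arm(commands=[1, 2.1, -1.6, 0.2, 0, 0, -8.3, 1, 2.3, -1.3, 0.2, 0, 0, -8.3, 1, 2.5, -0.9, 0.2, 0, 0, -8.3, 1, 2.6, -0.5, 0.2, 0, 0, -8.3, 1, 2.7, -0.1, 0.2, 0, 0, -8.3])

```text
time_s: 0.65
tcp_pos: [284.6, -419.1, 221.0]
tcp_rot: [-0.0, 0.849, 0.528, 0.0]
contact_force: [0.2, 0.0, 0.3]
width: 85.5
```

Emit:
move_arm(commands=[1, 2.6, 0.2, 0.2, 0, 0, -8.3, 1, 2.6, 0.6, 0.2, 0, 0, -8.3, 1, 2.5, 1.0, 0.2, 0, 0, -8.3, 1, 2.3, 1.3, 0.2, 0, 0, -8.3, 1, 2.1, 1.7, 0.2, 0, 0, -8.3])

```text
time_s: 1.15
tcp_pos: [354.1, -305.6, 211.0]
tcp_rot: [-0.0, 0.607, 0.795, 0.0]
contact_force: [-0.1, -0.0, -0.4]
width: 86.0
```

Emit:
move_arm(commands=[1, 1.8, 1.9, 0.2, 0, 0, -8.3, 1, 1.5, 2.2, 0.2, 0, 0, -8.3, 1, 1.2, 2.4, 0.2, 0, 0, -8.3, 1, 0.9, 2.5, 0.2, 0, 0, -8.3, 1, 0.5, 2.6, 0.1, 0, 0, -8.3])

```text
time_s: 1.65
tcp_pos: [423.3, -192.4, 201.9]
tcp_rot: [-0.0, 0.286, 0.958, 0.0]
contact_force: [0.0, -0.7, 0.4]
width: 85.2
```

Emit:
move_arm(commands=[1, 0.1, 2.7, 0.1, 0, 0, -8.3, 1, -0.3, 2.7, 0, 0, 0, -8.3, 1, 0, 0, 0, 0, 0, 0, 1, 0, 0, 0, 0, 0, 0])

```text
time_s: 2.05
tcp_pos: [451.3, -147.1, 201.1]
tcp_rot: [-0.0, 0.147, 0.989, -0.0]
contact_force: [-0.0, -0.2, -0.0]
width: 85.4
```

Run:
```python
from h import *
st(); n='wrist'
K,T=ext(n); p,d=cam(n); np.savez('wrist1.npz',p=p,d=d,K=K,T=T); save('wrist1.png',p)
```

```text
t 2.05 p [ 451.3 -147.1  201.1] yaw 163.04 zax [-8.e-04 -4.e-04 -1.e+00] F [-0.  -0.2 -0. ] M [0.03 0.01 0.01] w 85.4 j [-0.46  0.15  1.76 -0.    1.24 -1.74]
```

View pics/wrist1.png

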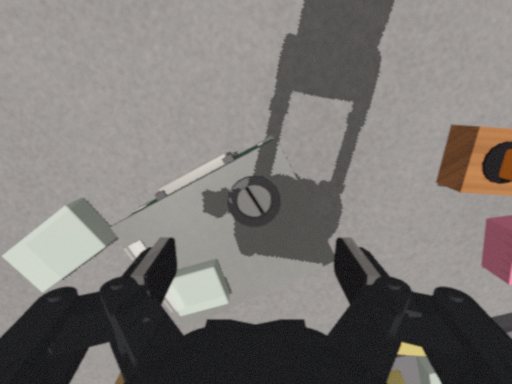

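Run:
```python
from h import *
f=np.load('wrist1.npz'); save('w1c.png',f['p'],(215,160,295,240),8)
P=cloud(f['d'],f['K'],f['T'])
for u,v in [(245,200),(262,200),(254,182),(300,200),(254,160),(200,200)]: print(u,v,P[v,u].round(1))
```

```text
245 200 [ 466.1 -163.4   69.5]
262 200 [ 471.4 -145.9   69.6]
254 182 [ 447.9 -147.6   77.4]
300 200 [ 482.7 -106.9   71.2]
254 160 [ 427.6 -141.5   68.6]
200 200 [ 452.  -209.6   69.6]
```

View pics/w1c.png

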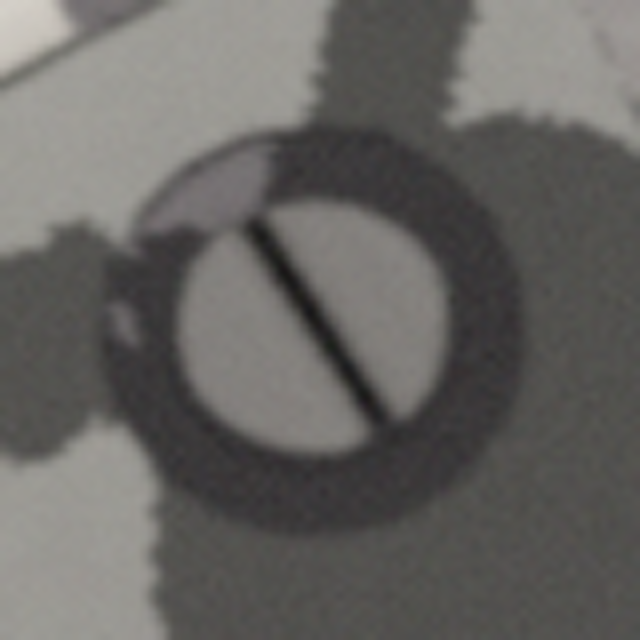

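Run:
```python
from h import *
f=np.load('wrist1.npz'); K,T,p,d=f['K'],f['T'],f['p'],f['d']; P=cloud(d,K,T)
c=lambda x,y:(215+x/8-.5,160+y/8-.5)
print('collar',onplane(*c(313,330),76,K,T),'head',onplane(*c(313,327),69.5,K,T))
for z in (69.5,66):
    a=onplane(*c(255,220),z,K,T);b=onplane(*c(385,425),z,K,T); print(z,a,b,(a+b)/2,np.degrees(np.arctan2(*(b-a)[[1,0]])))
m=(np.hypot(P[...,0]-469,P[...,1]+153)<14); print('head z',np.median(P[m][:,2]),np.percentile(P[m][:,2],[10,90]))
m=(np.abs(P[...,2]-77)<3)&(np.hypot(P[...,0]-469,P[...,1]+153)<40); print('collar',P[m].mean(0),cv2.minEnclosingCircle(P[m][:,:2].astype(np.float32)),m.sum())
# lid edge (front): the -x edge
a=onplane(110,224,70,K,T);b=onplane(272,138,70,K,T);print('front edge',a,b,np.degrees(np.arctan2(*(b-a)[[1,0]]))-90)
a2=onplane(298,180,70,K,T);print('side edge',np.degrees(np.arctan2(*(a2-b)[[1,0]])))
# rough slot dark pixel PCA
g=p.max(-1).astype(int); m=(g<75)&(np.hypot(P[...,0]-469,P[...,1]+153)<15)
v,u=np.nonzero(m); Q=np.array([onplane(x,y,66,K,T) for x,y in zip(u,v)]); w,V=np.linalg.eigh(np.cov(Q[:,:2].T)); print(len(Q),Q.mean(0),np.degrees(np.arctan2(V[1,1],V[0,1])))
```

```text
collar [ 467.56856702 -154.06320981   76.        ] head [ 469.23986405 -154.61786826   69.5       ]
69.5 [ 452.72453875 -157.58433853   69.5       ] [ 485.55545945 -149.36120925   69.5       ] [ 469.1399991  -153.47277389   69.5       ] 14.061534023940396
66 [ 453.62720961 -157.98643924   66.        ] [ 486.8774077  -149.65829395   66.        ] [ 470.25230865 -153.8223666    66.        ] 14.061534023940336
head z 68.51925959408436 [63.15966714 69.6460318 ]
collar [ 468.39902262 -153.67697407   75.63710874] ((469.5716857910156, -153.9557647705078), 28.23217010498047) 1139
front edge [ 449.14979918 -314.18227886   70.        ] [ 411.41586918 -117.59427621   70.        ] 10.865442741592503
side edge 15.910594978396716
73 [ 468.58022897 -154.55492197   66.        ] -165.68879609742072
```

```bash
python3 -c "
from h import *
plan([497,130,200],163.6,8)"
```

```text
rem rot [-0.  -0.  -0.6] end [497.1 130.  200. ]
[1, 0.47, 3.49, 0.01, -0.0, -0.0, -0.1, 1, 0.46, 3.49, 0.01, -0.0, -0.0, -0.1, 1, 0.45, 3.49, 0.01, -0.0, -0.0, -0.1, 1, 0.45, 3.49, 0.01, -0.0, -0.0, -0.1, 1, 0.44, 3.49, 0.01, -0.0, -0.0, -0.1]
[1, 0.44, 3.49, 0.01, -0.0, -0.0, -0.1, 1, 0.43, 3.49, 0.02, -0.0, -0.0, -0.1, 1, 0.42, 3.49, 0.01, -0.0, -0.0, -0.1]
```

Emit:
move_arm(commands=[1, 0.45, 3.5, 0, 0, 0, -0.1, 1, 0.45, 3.5, 0, 0, 0, -0.1, 1, 0.45, 3.5, 0, 0, 0, -0.1, 1, 0.45, 3.5, 0, 0, 0, -0.1, 1, 0.45, 3.5, 0, 0, 0, -0.1])

```text
time_s: 2.6
tcp_pos: [480.3, 26.7, 201.3]
tcp_rot: [0.0, 0.145, 0.989, -0.0]
contact_force: [0.8, 0.4, 0.6]
width: 85.2
```

Emit:
move_arm(commands=[1, 0.45, 3.5, 0, 0, 0, -0.1, 1, 0.45, 3.5, 0, 0, 0, -0.1, 1, 0.45, 3.5, 0, 0, 0, 0, 1, 0, 0, 0, 0, 0, 0, 1, 0, 0, 0, 0, 0, 0])

```text
time_s: 3.1
tcp_pos: [497.0, 130.6, 201.1]
tcp_rot: [-0.0, 0.142, 0.99, -0.001]
contact_force: [0.3, -0.9, -0.1]
width: 85.3
```

Run:
```python
from h import *
st(); n='wrist'
K,T=ext(n); p,d=cam(n); np.savez('wrist2.npz',p=p,d=d,K=K,T=T); save('wrist2.png',p); P=cloud(d,K,T)
m=(P[...,2]>105)&(P[...,2]<118)&(np.hypot(P[...,0]-513,P[...,1]-125)<40)
print(m.sum(),P[m].mean(0).round(1), cv2.minAreaRect(P[m][:,:2].astype(np.float32)))
m=(np.abs(P[...,2]-45)<3)&(np.hypot(P[...,0]-513,P[...,1]-125)<70)
print('holder',cv2.minAreaRect(P[m][:,:2].astype(np.float32)))
m=(p.max(-1)<70)&(np.abs(P[...,2]-50)<4)&(np.hypot(P[...,0]-513,P[...,1]-125)<40)
print('guard',m.sum(),P[m].mean(0),cv2.minEnclosingCircle(P[m][:,:2].astype(np.float32)))
```

```text
t 3.1 p [497.  130.6 201.1] yaw 163.72 zax [-5.0e-04 -1.2e-03 -1.0e+00] F [ 0.3 -0.9 -0.1] M [-0.02 -0.    0.01] w 85.3 j [ 0.12  0.2   1.68 -0.    1.26 -1.16]
484 [513.8 124.7 111.2] ((514.6812133789062, 124.44624328613281), (13.919096946716309, 31.070955276489258), 70.59370422363281)
holder ((515.68017578125, 123.85575866699219), (75.0497055053711, 75.62278747558594), 69.38188934326172)
guard 758 [512.07885045 124.80903697  49.78412777] ((515.1564331054688, 123.83617401123047), 23.478029251098633)
```

View pics/wrist2.png

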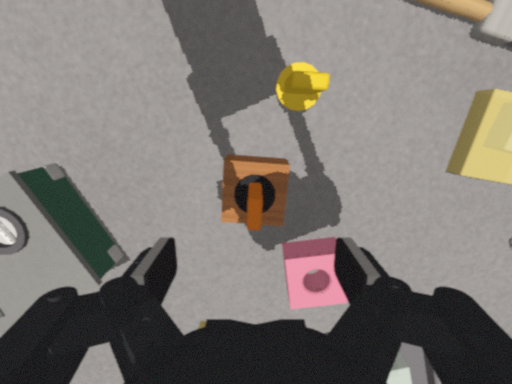

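```bash
python3 -c "
from h import *
f=np.load('wrist2.npz');K,T,p,d=f['K'],f['T'],f['p'],f['d'];P=cloud(d,K,T)
m=(P[...,2]>108)&(P[...,2]<116)&(np.hypot(P[...,0]-513,P[...,1]-125)<25)
w,V=np.linalg.eigh(np.cov(P[m][:,:2].T));print(V[:,1],np.degrees(np.arctan2(V[1,1],V[0,1])))
save('w2c.png',p,(215,150,295,240),7)
plan([514.3,124.4,62],161.8,5)"
```

```text
[-0.93937667  0.34288698] 159.94713777857524
rem rot [-0.1 -0.   1.9] end [514.3 124.4  62. ]
[1, -0.37, -0.01, 2.78, -0.0, -0.0, 0.4, 1, -0.37, -0.0, 2.78, -0.0, -0.0, 0.4, 1, -0.36, 0.0, 2.78, -0.0, -0.0, 0.4, 1, -0.37, 0.0, 2.78, -0.0, -0.0, 0.4, 1, -0.36, 0.01, 2.79, -0.0, -0.0, 0.4]
```

View pics/w2c.png

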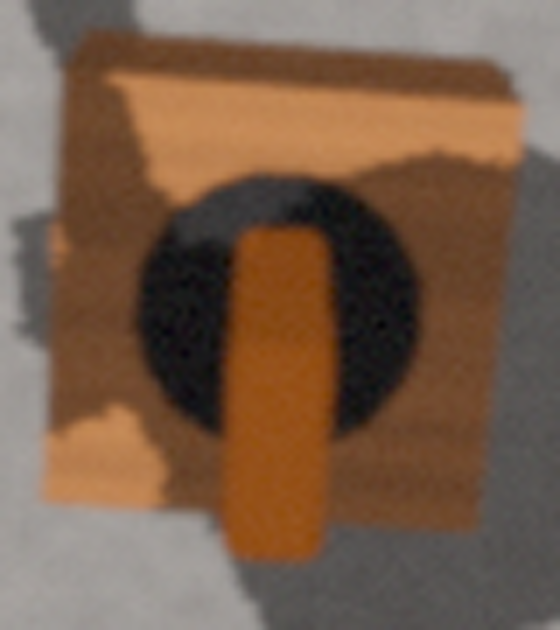

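Emit:
move_arm(commands=[1, -0.4, 0, 3.5, 0, 0, 0.6, 1, -0.4, 0, 3.5, 0, 0, 0.6, 1, -0.4, 0, 3.0, 0, 0, 0.6, 1, -0.4, 0, 2.4, 0, 0, 0.6, 1, -0.2, 0, 1.4, 0, 0, 0.6])

```text
time_s: 3.65
tcp_pos: [513.2, 123.5, 61.3]
tcp_rot: [-0.001, 0.169, 0.986, -0.001]
contact_force: [-0.3, -0.1, 0.2]
width: 85.4
```

Emit:
move_arm(commands=[0, 0, 0, 0, 0, 0, 0, 0, 0, 0, 0, 0, 0, 0, 0, 0, 0, 0, 0, 0, 0, 0, 0, 0, 0, 0, 0, 0, 0, 0, 0, 0, 0, 0, 0], newtons=60)

```text
time_s: 4.15
tcp_pos: [514.7, 125.7, 64.3]
tcp_rot: [0.001, 0.167, 0.986, -0.0]
contact_force: [-2.7, -0.8, 7.4]
width: 13.0
```

```bash
python3 -c "
from h import *
st()"
```

```text
t 4.15 p [514.7 125.7  64.3] yaw 160.75 zax [ 1.7e-03 -4.0e-04 -1.0e+00] F [-2.7 -0.8  7.4] M [-0.07  0.48 -0.01] w 13.0 j [ 0.11  0.36  1.85 -0.    0.94 -1.13]
```

Emit:
move_arm(commands=[0, 0, 0, -2, 0, 0, 0, 0, 0, 0, -3, 0, 0, 0, 0, 0, 0, -3, 0, 0, 0, 0, 0, 0, -3, 0, 0, 0, 0, 0, 0, 0, 0, 0, 0])

```text
time_s: 4.65
tcp_pos: [517.0, 126.4, 177.7]
tcp_rot: [0.005, 0.167, 0.986, 0.001]
contact_force: [0.2, -0.3, -1.2]
width: 13.4
```

Run:
```python
from h import *
st(); n='wrist'
K,T=ext(n); p,d=cam(n); np.savez('wrist3.npz',p=p,d=d,K=K,T=T); save('wrist3.png',p); 
K,T=ext('side'); p,d=cam('side'); save('side3.png',p,(200,130,360,290),4); np.savez('side3.npz',p=p,d=d,K=K,T=T)
```

```text
t 4.65 p [517.  126.4 177.7] yaw 160.76 zax [ 9.4e-03  9.0e-04 -1.0e+00] F [ 0.2 -0.3 -1.2] M [ 0.02 -0.03  0.05] w 13.4 j [ 0.11  0.24  1.69 -0.    1.2  -1.13]
```

View pics/wrist3.png

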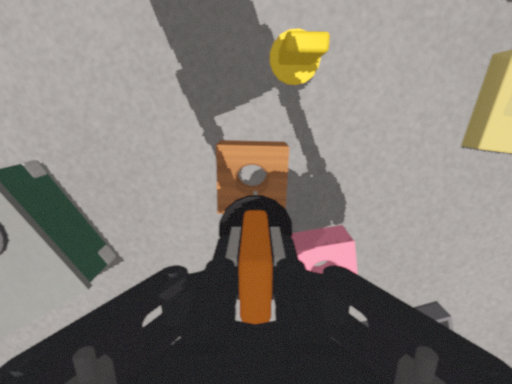

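View pics/side3.png

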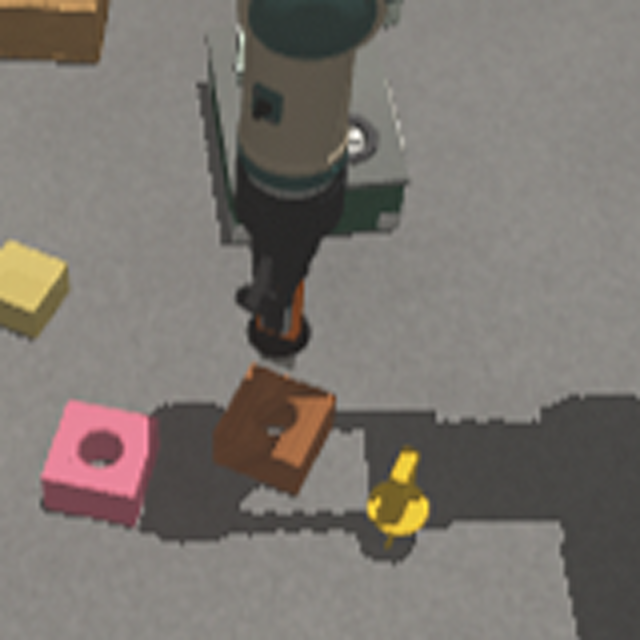

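Run:
```python
from h import *
st()
f=np.load('wrist3.npz');K,T,p,d=f['K'],f['T'],f['p'],f['d'];P=cloud(d,K,T)
save('w3c.png',p,(205,130,305,330),3); save('w3h.png',p,(210,135,300,220),7)
TT=np.linalg.inv(T@np.linalg.inv(viewer.get_calibration('wrist')['tool_from_camera']))
Q=P@TT[:3,:3].T+TT[:3,3]   # tool coords
hs=(p[...,0]>130)&(p[...,2]<60)&(np.abs(Q[...,0])<40)&(np.abs(Q[...,1])<25)&(d>0)&(d<200)
z=Q[hs][:,2]; print('orange n',hs.sum(),np.percentile(z,[1,10,50,90,99]).round(1))
top=hs&(Q[...,2]<np.percentile(z,30)+3)
print('top',Q[top].mean(0).round(1),Q[top].min(0).round(1),Q[top].max(0).round(1),cv2.minAreaRect(Q[top][:,:2].astype(np.float32)))
g=(p.max(-1)<50)&(np.abs(Q[...,0])<40)&(np.abs(Q[...,1])<40)&(Q[...,2]>5)&(Q[...,2]<30)
print('guard',g.sum(),np.median(Q[g],0).round(1),cv2.minEnclosingCircle(Q[g][:,:2].astype(np.float32)),np.percentile(Q[g][:,2],[5,50,95]))
A=np.c_[Q[g][:,:2],np.ones(g.sum())];print('guard plane',np.linalg.lstsq(A,Q[g][:,2],rcond=None)[0])
```

```text
t 4.75 p [514.  126.  173.6] yaw 160.75 zax [ 0.001  0.    -1.   ] F [-0.2  1.  -1.8] M [-0.    0.05 -0.01] w 13.2 j [ 0.11  0.25  1.7  -0.    1.2  -1.13]
orange n 3153 [-48.4 -47.8 -46.5 -10.9   7.8]
top [  1.2  -0.2 -47.1] [-16.1  -6.9 -49.1] [ 15.3   6.5 -44.2] ((-0.39739131927490234, -0.20986700057983398), (13.40170669555664, 31.39560317993164), 89.76705932617188)
guard 1233 [10.2  4.7 14.6] ((-0.002654437907040119, -0.06351424753665924), 22.904399871826172) [13.55000248 14.56358517 15.64863841]
guard plane [ 7.92778481e-03 -9.41828434e-04  1.45039826e+01]
```

View pics/w3c.png

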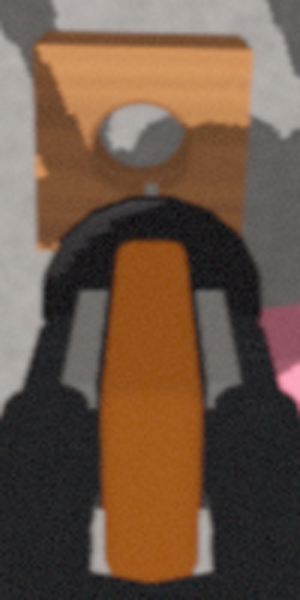

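View pics/w3h.png

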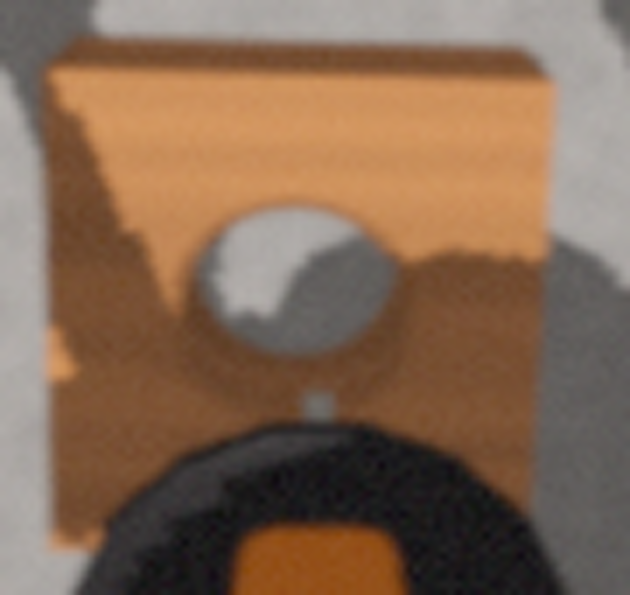

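```bash
python3 -c "
from h import *
plan([468.6,-153.6,160],194.2,10,0)"
```

```text
rem rot [  0.    0.1 -33.5] end [ 468.6 -153.6  160. ]
[0, -0.49, -2.79, 0.14, 0.0, 0.0, -3.3, 0, -0.33, -2.81, 0.13, 0.0, 0.0, -3.3, 0, -0.17, -2.83, 0.14, 0.0, 0.0, -3.3, 0, -0.01, -2.83, 0.13, 0.0, 0.0, -3.3, 0, 0.16, -2.83, 0.14, 0.0, 0.0, -3.3]
[0, 0.32, -2.81, 0.13, 0.0, 0.0, -3.3, 0, 0.48, -2.79, 0.14, 0.0, 0.0, -3.3, 0, 0.64, -2.76, 0.13, 0.0, 0.0, -3.3, 0, 0.8, -2.72, 0.14, 0.0, 0.0, -3.3, 0, 0.96, -2.67, 0.13, 0.0, 0.0, -3.3]
```

Emit:
move_arm(commands=[0, -0.5, -2.8, 0, 0, 0, -3.3, 0, -0.35, -2.8, 0, 0, 0, -3.3, 0, -0.2, -2.8, 0, 0, 0, -3.3, 0, 0, -2.8, 0, 0, 0, -3.3, 0, 0.2, -2.8, 0.2, 0, 0, -3.4])

```text
time_s: 5.25
tcp_pos: [490.1, -13.9, 169.5]
tcp_rot: [-0.002, 0.022, 1.0, 0.0]
contact_force: [0.6, -0.6, -1.0]
width: 13.5
```

Emit:
move_arm(commands=[0, 0.3, -2.8, 0.2, 0, 0, -3.4, 0, 0.5, -2.8, 0.3, 0, 0, -3.4, 0, 0.6, -2.8, 0.3, 0, 0, -3.3, 0, 0.8, -2.7, 0.3, 0, 0, -3.3, 0, 1.0, -2.7, 0, 0, 0, -3.4])

```text
time_s: 5.75
tcp_pos: [467.6, -153.7, 157.9]
tcp_rot: [-0.002, -0.124, 0.992, 0.001]
contact_force: [0.4, 0.3, -2.0]
width: 13.5
```

Emit:
move_arm(commands=[0, 0, 0, 0, 0, 0, 0, 0, 0, 0, 0, 0, 0, 0, 0, 0, 0, 0, 0, 0, 0])

```text
time_s: 6.05
tcp_pos: [468.8, -152.5, 159.3]
tcp_rot: [-0.001, -0.123, 0.992, 0.001]
contact_force: [-0.3, 0.2, -1.2]
width: 13.4
```

Run:
```python
from h import *
st(); n='wrist'
K,T=ext(n); p,d=cam(n); np.savez('wrist4.npz',p=p,d=d,K=K,T=T); save('wrist4.png',p); save('w4c.png',p,(205,130,305,250),6)
K,T=ext('side'); p,d=cam('side'); save('side4.png',p,(220,90,360,210),5)
plan([468.6,-153.6,150],194.2,2,0)
```

```text
t 6.05 p [ 468.8 -152.5  159.3] yaw -165.87 zax [-0.0021  0.0016 -1.    ] F [-0.3  0.2 -1.2] M [ 0.01  0.04 -0.02] w 13.4 j [-0.46  0.21  1.79  0.    1.15 -2.27]
rem rot [ 0.1 -0.  -0. ] end [ 468.6 -153.6  150. ]
[0, 0.05, -0.05, 0.49, 0.0, -0.0, -0.0, 0, 0.04, -0.04, 0.49, 0.0, -0.0, -0.0]
```

View pics/w4c.png

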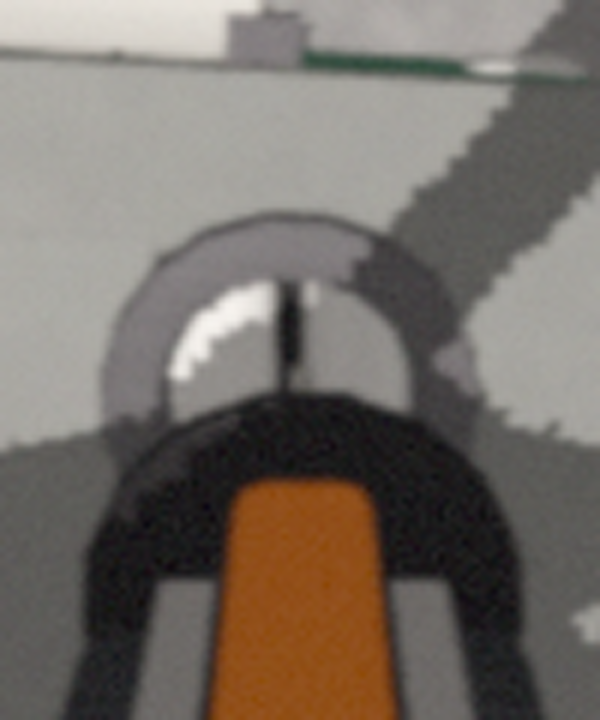

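View pics/side4.png

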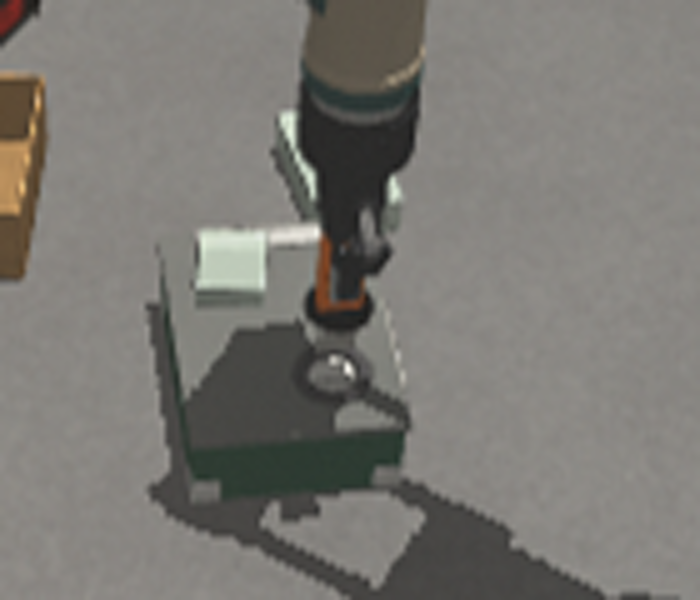

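Run:
```python
from h import *
f=np.load('wrist4.npz');K,T=f['K'],f['T'];
C=np.array(viewer.get_calibration('wrist')['tool_from_camera']); TT=np.linalg.inv(T@np.linalg.inv(C))
c=lambda x,y:(205+x/6-.5,130+y/6-.5)
for q,z in [((290,285),69.5),((289,380),69.5),((290,310),66),((291,213),76),((101,385),76),((477,385),76)]:
    w=onplane(*c(*q),z,K,T); print(q,w.round(1),(TT[:3,:3]@w+TT[:3,3]).round(2))
st()
```

```text
(290, 285) [ 453.1 -158.8   69.5] [16.67 -2.43 89.78]
(289, 380) [ 467.3 -155.4   69.5] [ 1.98 -2.62 89.75]
(290, 310) [ 457.6 -157.7   66. ] [11.95 -2.47 93.27]
(291, 213) [ 441.3 -161.5   76. ] [28.73 -2.21 83.3 ]
(101, 385) [ 472.9 -182.4   76. ] [  3.21 -30.1   83.2 ]
(477, 385) [ 459.5 -128.9   76. ] [ 3.17 24.99 83.31]
t 6.15 p [ 469.3 -152.5  159.8] yaw -165.81 zax [-1.e-03  7.e-04 -1.e+00] F [ 0.7  1.1 -1.2] M [0.04 0.07 0.04] w 13.3 j [-0.46  0.21  1.79  0.    1.15 -2.27]
```

Emit:
move_arm(commands=[0, 0, -0.24, 0.5, 0, 0, 0, 0, 0, 0, 1.2, 0, 0, 0, 0, 0, 0, 0.9, 0, 0, 0, 0, 0, 0, 0, 0, 0, 0, 0, 0, 0, 0, 0, 0, 0])

```text
time_s: 6.65
tcp_pos: [469.8, -155.7, 133.7]
tcp_rot: [-0.001, -0.123, 0.992, 0.0]
contact_force: [-0.6, -0.5, -0.8]
width: 13.4
```

Run:
```python
from h import *
st(); n='wrist'
K,T=ext(n); p,d=cam(n); np.savez('wrist5.npz',p=p,d=d,K=K,T=T); save('w5c.png',p,(205,130,305,250),6)
st()
```

```text
t 6.65 p [ 469.8 -155.7  133.7] yaw -165.86 zax [-1.1e-03  5.0e-04 -1.0e+00] F [-0.6 -0.5 -0.8] M [ 0.   -0.02  0.05] w 13.4 j [-0.46  0.24  1.82 -0.    1.08 -2.28]
t 6.7 p [ 470.2 -155.9  134.2] yaw -165.86 zax [-2.e-04  0.e+00 -1.e+00] F [ 0.5 -0.4 -1.9] M [-0.01 -0.05  0.  ] w 13.2 j [-0.46  0.24  1.82 -0.    1.08 -2.28]
```

View pics/w5c.png

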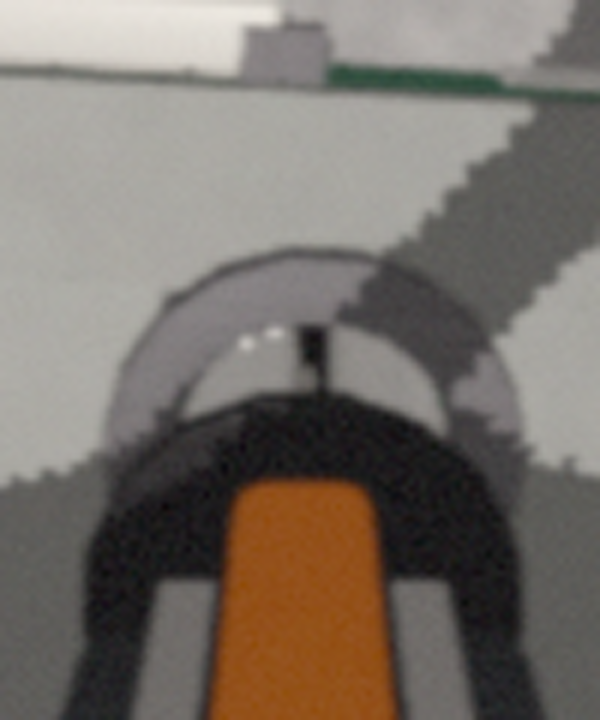

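Emit:
move_arm(commands=[0, 0, 0.1, 0.2, 0, 0, 0, 0, 0, 0, 0.2, 0, 0, 0, 0, 0, 0, 0.2, 0, 0, 0, 0, 0, 0, 0, 0, 0, 0])

```text
time_s: 7.1
tcp_pos: [469.7, -154.8, 128.1]
tcp_rot: [-0.0, -0.123, 0.992, 0.0]
contact_force: [-0.1, -0.5, -1.9]
width: 13.6
```

Emit:
move_arm(commands=[0, 0, 0, 0.1, 0, 0, 0, 0, 0, 0, 0.1, 0, 0, 0, 0, 0, 0, 0, 0, 0, 0])

```text
time_s: 7.4
tcp_pos: [469.8, -154.9, 126.2]
tcp_rot: [-0.0, -0.123, 0.992, 0.0]
contact_force: [0.7, 0.1, -1.7]
width: 13.4
```

Emit:
move_arm(commands=[0, 0, 0, 0.1, 0, 0, 0, 0, 0, 0, 0.1, 0, 0, 0, 0, 0, 0, 0, 0, 0, 0])

```text
time_s: 7.7
tcp_pos: [469.8, -154.8, 124.1]
tcp_rot: [-0.0, -0.123, 0.992, 0.0]
contact_force: [0.2, -0.0, -2.2]
width: 13.1
```

Emit:
move_arm(commands=[0, 0, 0, 0.1, 0, 0, 0, 0, 0, 0, 0, 0, 0, 0])

```text
time_s: 7.9
tcp_pos: [469.8, -154.8, 123.2]
tcp_rot: [-0.0, -0.123, 0.992, 0.0]
contact_force: [-0.6, 0.5, -1.8]
width: 13.6
```

Emit:
move_arm(commands=[0, 0, 0, 0.1, 0, 0, 0, 0, 0, 0, 0, 0, 0, 0])

```text
time_s: 8.1
tcp_pos: [469.9, -154.8, 122.5]
tcp_rot: [0.0, -0.123, 0.992, 0.0]
contact_force: [-0.9, 0.6, 0.6]
width: 13.5
```

Emit:
move_arm(commands=[0, 0, 0, 0.1, 0, 0, 0, 0, 0, 0, 0, 0, 0, 0])

```text
time_s: 8.3
tcp_pos: [469.9, -154.8, 121.5]
tcp_rot: [0.0, -0.123, 0.992, -0.0]
contact_force: [-0.8, 1.4, 2.3]
width: 13.3
```

Emit:
move_arm(commands=[0, 0, 0, 0.1, 0, 0, 0, 0, 0, 0, 0, 0, 0, 0])

```text
time_s: 8.5
tcp_pos: [469.9, -154.9, 120.4]
tcp_rot: [0.0, -0.123, 0.992, -0.0]
contact_force: [-1.1, 1.3, 3.2]
width: 13.4
```

Emit:
move_arm(commands=[0, 0, 0, 0.1, 0, 0, 0, 0, 0, 0, 0.1, 0, 0, 0, 0, 0, 0, 0, 0, 0, 0])

```text
time_s: 8.8
tcp_pos: [470.0, -154.9, 118.4]
tcp_rot: [0.0, -0.123, 0.992, -0.0]
contact_force: [-2.1, 1.4, 4.5]
width: 13.3
```

Emit:
move_arm(commands=[0, 0, 0, 0.1, 0, 0, 0, 0, 0, 0, 0, 0, 0, 0, 0, 0, 0, 0, 0, 0, 0])

```text
time_s: 9.1
tcp_pos: [470.0, -154.9, 117.5]
tcp_rot: [0.0, -0.123, 0.992, -0.0]
contact_force: [-1.7, 2.1, 5.9]
width: 13.3
```

Emit:
move_arm(commands=[0, 0, 0, 0.1, 0, 0, 0, 0, 0, 0, 0, 0, 0, 0, 0, 0, 0, 0, 0, 0, 0])

```text
time_s: 9.4
tcp_pos: [469.9, -154.9, 116.6]
tcp_rot: [0.0, -0.123, 0.992, -0.0]
contact_force: [-2.0, 1.6, 6.5]
width: 13.3
```

Emit:
move_arm(commands=[0, 0, 0, 0.1, 0, 0, 0, 0, 0, 0, 0, 0, 0, 0, 0, 0, 0, 0, 0, 0, 0])

```text
time_s: 9.7
tcp_pos: [470.0, -154.9, 115.8]
tcp_rot: [0.0, -0.123, 0.992, -0.0]
contact_force: [-1.7, 1.8, 7.7]
width: 13.4
```

Emit:
move_arm(commands=[0, 0, 0, 0.1, 0, 0, 0, 0, 0, 0, 0, 0, 0, 0, 0, 0, 0, 0, 0, 0, 0])

```text
time_s: 10.0
tcp_pos: [470.0, -154.9, 114.9]
tcp_rot: [0.0, -0.123, 0.992, -0.0]
contact_force: [-1.9, 3.7, 8.8]
width: 13.4
```

Run:
```python
from h import *
st(); n='wrist'
K,T=ext(n); p,d=cam(n); save('w6c.png',p,(205,130,305,330),3)
st()
```

```text
t 10.0 p [ 470.  -154.9  114.9] yaw -165.87 zax [ 4.e-04 -2.e-04 -1.e+00] F [-1.9  3.7  8.8] M [0.44 0.39 0.01] w 13.4 j [-0.46  0.25  1.85  0.    1.03 -2.28]
t 10.05 p [ 470.  -154.9  114.9] yaw -165.87 zax [ 4.e-04 -2.e-04 -1.e+00] F [-2.   1.4  7.9] M [ 0.48  0.43 -0.01] w 13.6 j [-0.46  0.25  1.85  0.    1.03 -2.28]
```

View pics/w6c.png

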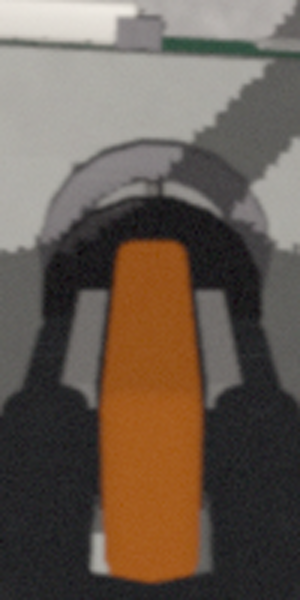

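Emit:
move_arm(commands=[0, 0.03, 0.04, 0.06, 0, 0, 0, 0, 0, 0, 0, 0, 0, 4, 0, 0, 0, 0, 0, 0, 4, 0, 0, 0, 0, 0, 0, 4, 0, 0, 0, 0, 0, 0, 0])

```text
time_s: 10.55
tcp_pos: [469.9, -155.0, 114.5]
tcp_rot: [0.001, -0.018, 1.0, -0.001]
contact_force: [-2.7, 2.2, 8.4]
width: 13.3
```

```bash
python3 -c "
from h import *
st()"
```

```text
t 10.55 p [ 469.9 -155.   114.5] yaw -177.93 zax [ 0.001 -0.001 -1.   ] F [-2.7  2.2  8.4] M [ 0.32  0.42 -0.01] w 13.3 j [-0.46  0.25  1.85 -0.    1.03 -2.07]
```

Emit:
move_arm(commands=[0, 0, 0, 0, 0, 0, 3, 0, 0, 0, 0, 0, 0, 3, 0, 0, 0, 0, 0, 0, 0])

```text
time_s: 10.85
tcp_pos: [469.8, -155.0, 114.5]
tcp_rot: [0.0, 0.034, 0.999, -0.0]
contact_force: [-1.9, 1.4, 8.8]
width: 13.4
```

```bash
python3 -c "
from h import *
st()"
```

```text
t 10.85 p [ 469.8 -155.   114.5] yaw 176.09 zax [ 9.e-04 -1.e-03 -1.e+00] F [-1.9  1.4  8.8] M [ 0.26  0.42 -0.01] w 13.4 j [-0.46  0.25  1.85 -0.    1.03 -1.96]
```

Emit:
move_arm(commands=[0, 0, 0, 0, 0, 0, 3, 0, 0, 0, 0, 0, 0, 0])

```text
time_s: 11.05
tcp_pos: [469.7, -155.0, 114.5]
tcp_rot: [0.0, 0.06, 0.998, -0.001]
contact_force: [-1.7, 1.0, 8.8]
width: 13.5
```

```bash
python3 -c "
from h import *
st()"
```

```text
t 11.05 p [ 469.7 -155.   114.5] yaw 173.09 zax [ 8.0e-04 -1.1e-03 -1.0e+00] F [-1.7  1.   8.8] M [ 0.33  0.43 -0.01] w 13.5 j [-0.46  0.25  1.85 -0.    1.03 -1.91]
```

Emit:
move_arm(commands=[0, 0, 0, 0, 0, 0, 4, 0, 0, 0, 0, 0, 0, 4, 0, 0, 0, 0, 0, 0, 0])

```text
time_s: 11.35
tcp_pos: [469.7, -155.0, 114.5]
tcp_rot: [0.0, 0.13, 0.992, -0.001]
contact_force: [-2.8, 1.6, 8.3]
width: 13.3
```

Run:
```python
from h import *
st(); n='wrist'
K,T=ext(n); p,d=cam(n); save('w7c.png',p,(205,130,305,330),3)
```

```text
t 11.35 p [ 469.7 -155.   114.5] yaw 165.08 zax [ 7.0e-04 -1.1e-03 -1.0e+00] F [-2.8  1.6  8.3] M [0.24 0.53 0.03] w 13.3 j [-0.46  0.25  1.85 -0.    1.03 -1.77]
```

View pics/w7c.png

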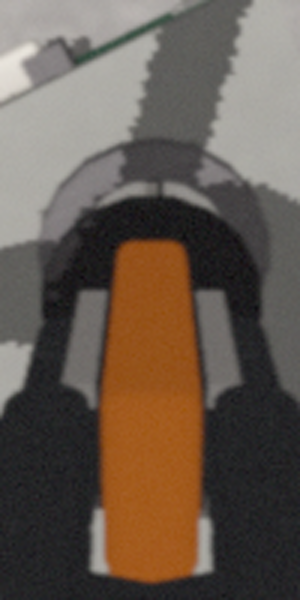

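Emit:
move_arm(commands=[0, 0, 0, 0, 0, 0, 5, 0, 0, 0, 0, 0, 0, 5, 0, 0, 0, 0, 0, 0, 5, 0, 0, 0, 0, 0, 0, 5, 0, 0, 0, 0, 0, 0, 0])

```text
time_s: 11.9
tcp_pos: [469.5, -155.0, 114.5]
tcp_rot: [0.0, 0.3, 0.954, -0.001]
contact_force: [-2.4, 1.4, 8.6]
width: 13.3
```

Emit:
move_arm(commands=[0, 0, 0, 0, 0, 0, 5, 0, 0, 0, 0, 0, 0, 5, 0, 0, 0, 0, 0, 0, 5, 0, 0, 0, 0, 0, 0, 5, 0, 0, 0, 0, 0, 0, 0])

```text
time_s: 12.4
tcp_pos: [469.3, -155.0, 114.4]
tcp_rot: [0.0, 0.461, 0.887, -0.001]
contact_force: [-3.2, 1.1, 8.3]
width: 13.2
```

Run:
```python
from h import *
st(); n='wrist'
K,T=ext(n); p,d=cam(n); save('w8c.png',p,(205,130,305,330),3)
```

```text
t 12.4 p [ 469.3 -155.   114.4] yaw 125.07 zax [-2.0e-04 -1.1e-03 -1.0e+00] F [-3.2  1.1  8.3] M [0.28 0.65 0.  ] w 13.2 j [-0.46  0.25  1.85 -0.    1.03 -1.07]
```

View pics/w8c.png

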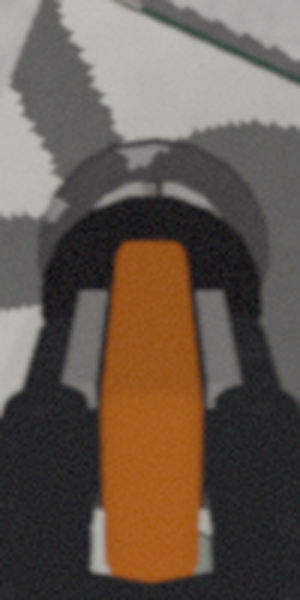

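Emit:
move_arm(commands=[0, 0, 0, 0, 0, 0, 4, 0, 0, 0, 0, 0, 0, 4, 0, 0, 0, 0, 0, 0, 4, 0, 0, 0, 0, 0, 0, 0])

```text
time_s: 12.85
tcp_pos: [469.1, -155.0, 114.4]
tcp_rot: [0.0, 0.551, 0.834, -0.001]
contact_force: [-3.9, 2.0, 8.2]
width: 13.5
```

```bash
python3 -c "
from h import *
st()"
```

```text
t 12.85 p [ 469.1 -155.   114.4] yaw 113.09 zax [-6.e-04 -1.e-03 -1.e+00] F [-3.9  2.   8.2] M [ 0.24  0.72 -0.04] w 13.5 j [-0.46  0.25  1.85 -0.    1.03 -0.86]
```

Emit:
move_arm(commands=[0, 0, 0, 0, 0, 0, 2, 0, 0, 0, 0, 0, 0, 2, 0, 0, 0, 0, 0, 0, 0])

```text
time_s: 13.15
tcp_pos: [469.1, -154.9, 114.4]
tcp_rot: [0.0, 0.58, 0.815, -0.001]
contact_force: [-3.8, 1.3, 8.7]
width: 13.3
```

```bash
python3 -c "
from h import *
st()"
```

```text
t 13.15 p [ 469.1 -154.9  114.4] yaw 109.12 zax [-6.e-04 -9.e-04 -1.e+00] F [-3.8  1.3  8.7] M [ 0.23  0.69 -0.01] w 13.3 j [-0.46  0.25  1.85 -0.    1.03 -0.79]
```

Emit:
move_arm(commands=[0, 0, 0, 0, 0, 0, 2, 0, 0, 0, 0, 0, 0, 0])

```text
time_s: 13.35
tcp_pos: [469.1, -154.9, 114.3]
tcp_rot: [-0.0, 0.594, 0.805, -0.001]
contact_force: [-3.5, 1.7, 8.2]
width: 13.2
```

```bash
python3 -c "
from h import *
st()"
```

```text
t 13.35 p [ 469.1 -154.9  114.3] yaw 107.13 zax [-7.e-04 -9.e-04 -1.e+00] F [-3.5  1.7  8.2] M [0.31 0.75 0.02] w 13.2 j [-0.46  0.25  1.85 -0.    1.03 -0.76]
```

Emit:
move_arm(commands=[0, 0, 0, 0, 0, 0, 2, 0, 0, 0, 0, 0, 0, 0])

```text
time_s: 13.55
tcp_pos: [469.0, -154.9, 114.3]
tcp_rot: [-0.0, 0.608, 0.794, -0.001]
contact_force: [-2.5, 1.0, 9.3]
width: 13.2
```

```bash
python3 -c "
from h import *
st()"
```

```text
t 13.55 p [ 469.  -154.9  114.3] yaw 105.12 zax [-7.e-04 -8.e-04 -1.e+00] F [-2.5  1.   9.3] M [0.26 0.69 0.03] w 13.2 j [-0.46  0.25  1.85 -0.    1.03 -0.72]
```

Emit:
move_arm(commands=[0, 0, 0, 0, 0, 0, 1.5, 0, 0, 0, 0, 0, 0, 0])

```text
time_s: 13.75
tcp_pos: [469.0, -154.9, 114.3]
tcp_rot: [-0.0, 0.618, 0.786, -0.001]
contact_force: [-2.8, 1.7, 9.1]
width: 13.6
```

```bash
python3 -c "
from h import *
st()"
```

```text
t 13.75 p [ 469.  -154.9  114.3] yaw 103.63 zax [-7.e-04 -8.e-04 -1.e+00] F [-2.8  1.7  9.1] M [0.28 0.74 0.02] w 13.6 j [-0.46  0.25  1.85 -0.    1.03 -0.7 ]
```

Emit:
move_arm(commands=[0, 0, 0, 0, 0, 0, 1.5, 0, 0, 0, 0, 0, 0, 0])

```text
time_s: 13.95
tcp_pos: [469.0, -154.9, 114.3]
tcp_rot: [-0.0, 0.628, 0.778, -0.001]
contact_force: [-3.6, 1.7, 9.2]
width: 13.3
```

```bash
python3 -c "
from h import *
st()"
```

```text
t 13.95 p [ 469.  -154.9  114.3] yaw 102.13 zax [-8.e-04 -8.e-04 -1.e+00] F [-3.6  1.7  9.2] M [0.26 0.78 0.04] w 13.3 j [-0.46  0.25  1.85 -0.    1.03 -0.67]
```

Emit:
move_arm(commands=[0, 0, 0, 0, 0, 0, 1.5, 0, 0, 0, 0, 0, 0, 0])

```text
time_s: 14.15
tcp_pos: [469.0, -154.9, 114.3]
tcp_rot: [-0.0, 0.639, 0.77, -0.001]
contact_force: [-3.5, 1.0, 9.4]
width: 13.4
```

```bash
python3 -c "
from h import *
st()"
```

```text
t 14.15 p [ 469.  -154.9  114.3] yaw 100.63 zax [-8.e-04 -8.e-04 -1.e+00] F [-3.5  1.   9.4] M [ 0.29  0.72 -0.01] w 13.4 j [-0.46  0.25  1.85 -0.    1.03 -0.64]
```

Emit:
move_arm(commands=[0, 0, 0, 0, 0, 0, 1.5, 0, 0, 0, 0, 0, 0, 0])

```text
time_s: 14.35
tcp_pos: [469.0, -154.9, 114.3]
tcp_rot: [-0.0, 0.649, 0.761, -0.001]
contact_force: [-3.7, 0.6, 8.9]
width: 13.2
```

Run:
```python
from h import *
st(); n='wrist'
K,T=ext(n); p,d=cam(n); save('w9c.png',p,(205,130,305,250),6)
```

```text
t 14.35 p [ 469.  -154.9  114.3] yaw 99.13 zax [-7.e-04 -8.e-04 -1.e+00] F [-3.7  0.6  8.9] M [0.31 0.71 0.05] w 13.2 j [-0.46  0.25  1.85 -0.    1.03 -0.62]
```

View pics/w9c.png

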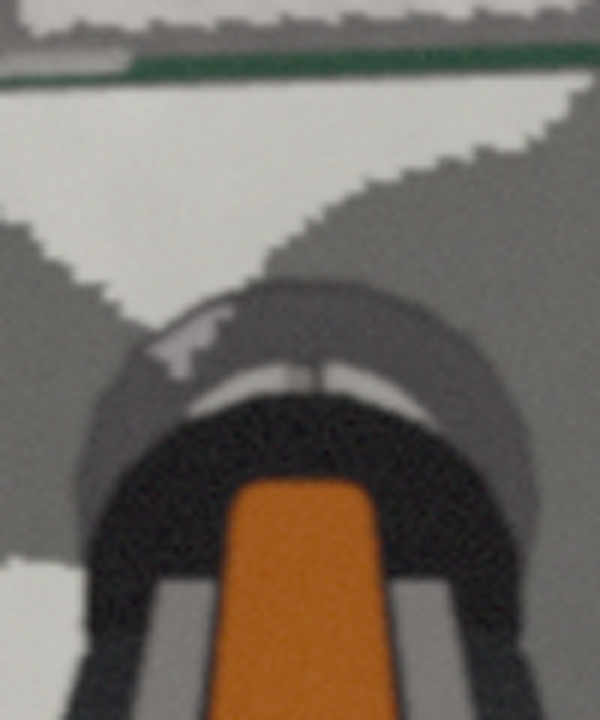

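Emit:
move_arm(commands=[0, 0, 0, 0, 0, 0, 1, 0, 0, 0, 0, 0, 0, 0])

```text
time_s: 14.6
tcp_pos: [469.0, -154.8, 114.3]
tcp_rot: [-0.0, 0.655, 0.756, -0.001]
contact_force: [-3.0, 1.4, 9.2]
width: 13.4
```

```bash
python3 -c "
from h import *
st()"
```

```text
t 14.6 p [ 469.  -154.8  114.3] yaw 98.14 zax [-9.e-04 -7.e-04 -1.e+00] F [-3.   1.4  9.2] M [0.22 0.79 0.01] w 13.4 j [-0.46  0.25  1.85 -0.    1.03 -0.6 ]
```

Emit:
move_arm(commands=[0, 0, 0, 0, 0, 0, 1, 0, 0, 0, 0, 0, 0, 0])

```text
time_s: 14.8
tcp_pos: [469.1, -154.9, 114.3]
tcp_rot: [0.0, 0.662, 0.75, -0.0]
contact_force: [-2.4, 1.5, 10.4]
width: 13.1
```

```bash
python3 -c "
from h import *
st()"
```

```text
t 14.8 p [ 469.1 -154.9  114.3] yaw 97.14 zax [-6.e-04 -8.e-04 -1.e+00] F [-2.4  1.5 10.4] M [0.27 0.7  0.04] w 13.1 j [-0.46  0.25  1.85 -0.    1.03 -0.58]
```

Emit:
move_arm(commands=[0, 0, 0, 0, 0, 0, 1, 0, 0, 0, 0, 0, 0, 0])

```text
time_s: 15.0
tcp_pos: [469.3, -154.9, 114.4]
tcp_rot: [0.0, 0.668, 0.744, -0.0]
contact_force: [-2.5, 1.2, 8.6]
width: 13.4
```

```bash
python3 -c "
from h import *
st()"
```

```text
t 15.0 p [ 469.3 -154.9  114.4] yaw 96.14 zax [-1.e-04 -9.e-04 -1.e+00] F [-2.5  1.2  8.6] M [0.29 0.66 0.03] w 13.4 j [-0.46  0.25  1.85 -0.    1.03 -0.57]
```

Emit:
move_arm(commands=[0, 0, 0, 0, 0, 0, 1, 0, 0, 0, 0, 0, 0, 0])

```text
time_s: 15.2
tcp_pos: [469.5, -154.9, 114.4]
tcp_rot: [0.0, 0.675, 0.738, -0.0]
contact_force: [-2.0, 2.9, 8.8]
width: 13.3
```

Run:
```python
from h import *
st(); n='wrist'
K,T=ext(n); p,d=cam(n); save('w10c.png',p,(205,130,305,250),6)
```

```text
t 15.2 p [ 469.5 -154.9  114.4] yaw 95.14 zax [ 3.e-04 -1.e-03 -1.e+00] F [-2.   2.9  8.8] M [0.31 0.55 0.05] w 13.3 j [-0.46  0.25  1.85 -0.    1.03 -0.55]
```

View pics/w10c.png

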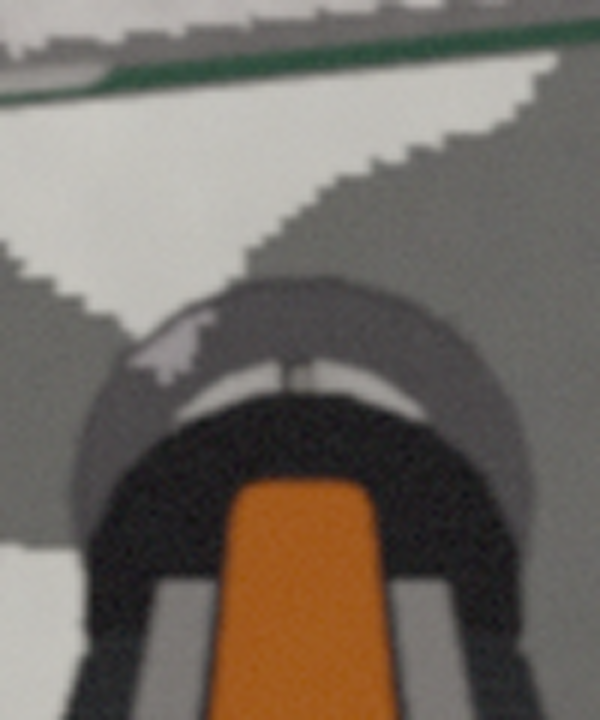

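Emit:
move_arm(commands=[0, 0, 0, 0, 0, 0, 1, 0, 0, 0, 0, 0, 0, 0])

```text
time_s: 15.45
tcp_pos: [469.7, -155.0, 114.4]
tcp_rot: [0.001, 0.681, 0.732, -0.0]
contact_force: [-2.7, 0.9, 8.3]
width: 13.2
```

```bash
python3 -c "
from h import *
st()"
```

```text
t 15.45 p [ 469.7 -155.   114.4] yaw 94.14 zax [ 6.0e-04 -1.1e-03 -1.0e+00] F [-2.7  0.9  8.3] M [0.29 0.45 0.07] w 13.2 j [-0.46  0.25  1.85 -0.    1.03 -0.53]
```

Emit:
move_arm(commands=[0, 0, 0, 0, 0, 0, 1, 0, 0, 0, 0, 0, 0, 0])

```text
time_s: 15.65
tcp_pos: [469.7, -155.0, 114.4]
tcp_rot: [0.001, 0.687, 0.726, -0.0]
contact_force: [-2.7, 1.3, 8.2]
width: 13.3
```

```bash
python3 -c "
from h import *
st()"
```

```text
t 15.65 p [ 469.7 -155.   114.4] yaw 93.16 zax [ 5.0e-04 -1.1e-03 -1.0e+00] F [-2.7  1.3  8.2] M [0.27 0.52 0.18] w 13.3 j [-0.46  0.25  1.85 -0.    1.03 -0.51]
```

Emit:
move_arm(commands=[0, 0, 0, 0, 0, 0, 0.6, 0, 0, 0, 0, 0, 0, 0])

```text
time_s: 15.85
tcp_pos: [469.6, -155.0, 114.4]
tcp_rot: [0.001, 0.691, 0.723, -0.0]
contact_force: [-3.0, 1.2, 9.2]
width: 13.3
```

```bash
python3 -c "
from h import *
st()"
```

```text
t 15.85 p [ 469.6 -155.   114.4] yaw 92.58 zax [ 5.0e-04 -1.1e-03 -1.0e+00] F [-3.   1.2  9.2] M [0.3  0.5  0.25] w 13.3 j [-0.46  0.25  1.85 -0.    1.03 -0.5 ]
```

Emit:
move_arm(commands=[0, 0, 0, -0.2, 0, 0, 0, 0, 0, 0, -0.2, 0, 0, 0, 0, 0, 0, 0, 0, 0, 0])

```text
time_s: 16.15
tcp_pos: [469.6, -155.0, 118.2]
tcp_rot: [0.001, 0.691, 0.723, -0.0]
contact_force: [-2.0, 1.0, 5.9]
width: 13.4
```

Emit:
move_arm(commands=[0, 0, 0, -0.1, 0, 0, 0, 0, 0, 0, -0.1, 0, 0, 0, 0, 0, 0, 0, 0, 0, 0])

```text
time_s: 16.45
tcp_pos: [469.6, -154.9, 119.6]
tcp_rot: [0.0, 0.691, 0.723, -0.0]
contact_force: [-1.0, 0.2, 1.8]
width: 13.2
```

```bash
python3 -c "
from h import *
st()"
```

```text
t 16.45 p [ 469.6 -154.9  119.6] yaw 92.55 zax [ 1.e-04 -7.e-04 -1.e+00] F [-1.   0.2  1.8] M [0.1  0.2  0.19] w 13.2 j [-0.46  0.25  1.85 -0.    1.05 -0.5 ]
```

Emit:
move_arm(commands=[0, 0, 0, -0.1, 0, 0, -2, 0, 0, 0, -0.2, 0, 0, -2, 0, 0, 0, -0.5, 0, 0, 0, 0, 0, 0, -2, 0, 0, 0, 0, 0, 0, -3, 0, 0, 0])

```text
time_s: 16.95
tcp_pos: [468.3, -154.1, 176.4]
tcp_rot: [-0.002, 0.666, 0.746, -0.001]
contact_force: [-0.2, -0.5, -1.7]
width: 13.2
```

Emit:
move_arm(commands=[0, 0, 0, 0, 0, 0, 0, 0, 0, 0, 0, 0, 0, 0])

```text
time_s: 17.15
tcp_pos: [469.7, -154.8, 177.8]
tcp_rot: [0.001, 0.666, 0.746, 0.0]
contact_force: [-0.1, -0.4, -2.0]
width: 13.6
```

Run:
```python
from h import *
st(); n='wrist'
K,T=ext(n); p,d=cam(n); np.savez('wrist11.npz',p=p,d=d,K=K,T=T); save('w11.png',p); save('w11c.png',p,(205,130,305,250),6)
P=cloud(d,K,T)
for r in (8,12):
    m=(np.hypot(P[...,0]-469.5,P[...,1]+154)<r*1.4)&(p.min(-1)>90)&(P[...,2]<90); print('head z',m.sum(),np.median(P[m][:,2]),np.percentile(P[m][:,2],[25,75]))
```

```text
t 17.15 p [ 469.7 -154.8  177.8] yaw 96.49 zax [ 1.1e-03 -7.0e-04 -1.0e+00] F [-0.1 -0.4 -2. ] M [ 0.02  0.01 -0.02] w 13.6 j [-0.46  0.19  1.76 -0.    1.19 -0.57]
head z 280 65.92662717288091 [65.09581076 66.46550412]
head z 609 66.040521380363 [65.49351297 66.53434032]
```

View pics/w11c.png

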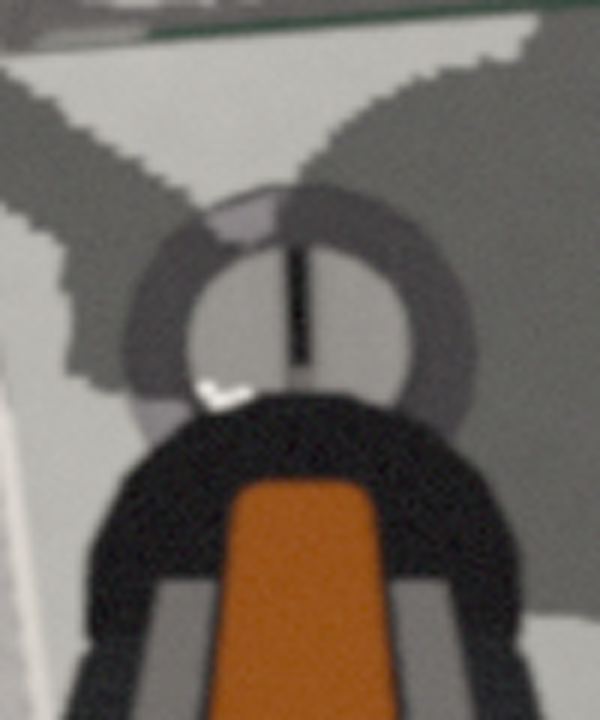

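View pics/w11.png

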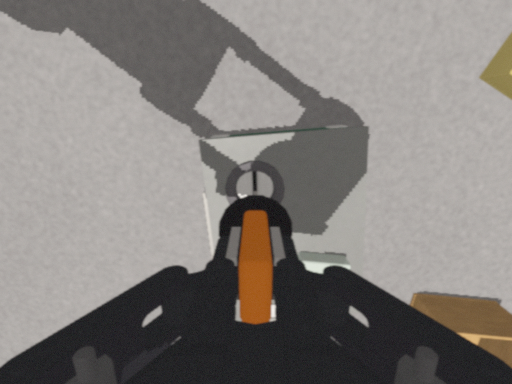

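```bash
python3 -c "
from h import *
plan([514.5,124.5,176],160.7,10,0)"
```

```text
rem rot [ -0.   -0.1 -64.2] end [514.5 124.4 176. ]
[0, 2.72, 0.77, 0.01, -0.0, -0.0, -6.4, 0, 2.62, 1.07, 0.01, -0.0, -0.0, -6.4, 0, 2.48, 1.35, 0.01, -0.0, -0.0, -6.4, 0, 2.32, 1.62, 0.01, -0.0, -0.0, -6.4, 0, 2.12, 1.87, 0.01, -0.0, -0.0, -6.4]
[0, 1.9, 2.09, 0.01, -0.0, -0.0, -6.4, 0, 1.65, 2.29, 0.01, -0.0, -0.0, -6.4, 0, 1.39, 2.46, 0.01, -0.0, -0.0, -6.4, 0, 1.11, 2.6, 0.01, -0.0, -0.0, -6.4, 0, 0.8, 2.7, 0.01, -0.0, -0.0, -6.4]
```

Emit:
move_arm(commands=[0, 2.7, 0.8, 0, 0, 0, -6.4, 0, 2.6, 1.1, 0, 0, 0, -6.4, 0, 2.5, 1.3, 0, 0, 0, -6.4, 0, 2.3, 1.6, 0, 0, 0, -6.4, 0, 2.1, 1.9, 0, 0, 0, -6.4])

```text
time_s: 17.7
tcp_pos: [491.5, -14.4, 176.0]
tcp_rot: [-0.002, 0.432, 0.902, -0.0]
contact_force: [0.2, -0.5, -1.8]
width: 13.4
```

Emit:
move_arm(commands=[0, 1.9, 2.1, 0, 0, 0, -6.4, 0, 1.7, 2.3, 0, 0, 0, -6.4, 0, 1.4, 2.5, 0, 0, 0, -6.4, 0, 1.1, 2.6, 0, 0, 0, -6.4, 0, 0.8, 2.7, 0, 0, 0, -6.4])

```text
time_s: 18.2
tcp_pos: [514.3, 125.6, 175.9]
tcp_rot: [-0.002, 0.167, 0.986, -0.001]
contact_force: [0.4, 0.3, -2.1]
width: 13.1
```

Emit:
move_arm(commands=[0, 0, 0, 0, 0, 0, 0, 0, 0, 0, 0, 0, 0, 0, 0, 0, 0, 0, 0, 0, 0])

```text
time_s: 18.5
tcp_pos: [514.6, 123.8, 176.7]
tcp_rot: [-0.001, 0.17, 0.986, -0.001]
contact_force: [-0.2, -0.7, -2.4]
width: 13.2
```

Run:
```python
from h import *
st(); n='wrist'
K,T=ext(n); p,d=cam(n); np.savez('wrist12.npz',p=p,d=d,K=K,T=T); save('w12c.png',p,(205,120,305,230),6)
P=cloud(d,K,T); C=np.array(viewer.get_calibration('wrist')['tool_from_camera']); TT=np.linalg.inv(T@np.linalg.inv(C)); Q=P@TT[:3,:3].T+TT[:3,3]
m=(np.abs(P[...,2]-45)<2.5)&(np.hypot(P[...,0]-514,P[...,1]-124)<70)
r=cv2.minAreaRect(P[m][:,:2].astype(np.float32));print(r)
g=(p.max(-1)<50)&(np.abs(Q[...,0])<40)&(np.abs(Q[...,1])<40)&(Q[...,2]>5)&(Q[...,2]<30)
print('guard',g.sum(),cv2.minEnclosingCircle(Q[g][:,:2].astype(np.float32)),np.median(Q[g][:,2]))
```

```text
t 18.5 p [514.6 123.8 176.7] yaw 160.47 zax [-2.2e-03 -9.0e-04 -1.0e+00] F [-0.2 -0.7 -2.4] M [ 0.04  0.03 -0.01] w 13.2 j [ 0.11  0.25  1.69 -0.    1.21 -1.12]
((515.2134399414062, 123.91429138183594), (75.23416900634766, 74.34260559082031), 69.64527130126953)
guard 1124 ((-0.16192790865898132, -0.04999243840575218), 22.97357749938965) 14.583612213376014
```

View pics/w12c.png

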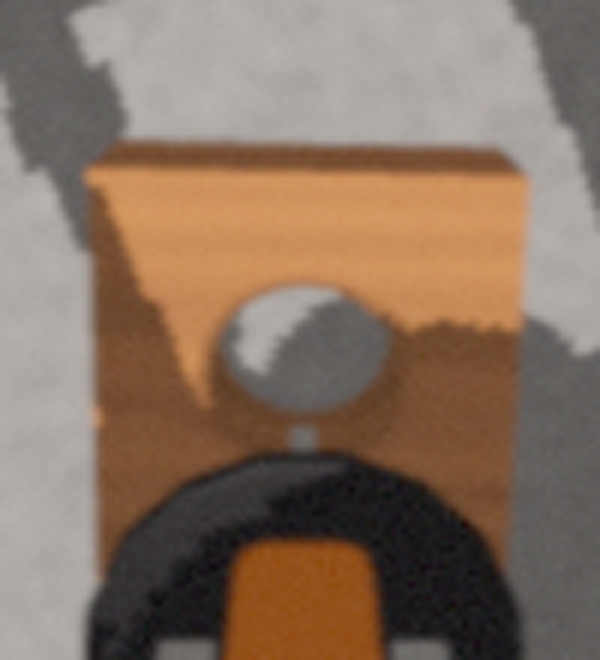

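Emit:
move_arm(commands=[0, -0.05, 0, 3, 0, 0, 0, 0, 0, 0, 2.5, 0, 0, 0, 0, 0, 0, 1, 0, 0, 0, 0, 0, 0, 0, 0, 0, 0])

```text
time_s: 18.95
tcp_pos: [514.6, 123.5, 111.3]
tcp_rot: [-0.002, 0.17, 0.985, -0.001]
contact_force: [0.0, 0.5, -1.8]
width: 13.5
```

Emit:
move_arm(commands=[0, 0, 0, 1, 0, 0, 0, 0, 0, 0, 1, 0, 0, 0, 0, 0, 0, 1, 0, 0, 0, 0, 0, 0, 1, 0, 0, 0, 0, 0, 0, 0, 0, 0, 0])

```text
time_s: 19.45
tcp_pos: [514.5, 124.2, 71.1]
tcp_rot: [-0.002, 0.169, 0.986, -0.001]
contact_force: [0.2, 0.3, -0.7]
width: 13.3
```

Emit:
move_arm(commands=[0, 0, 0, 0.4, 0, 0, 0, 0, 0, 0, 0.3, 0, 0, 0, 0, 0, 0, 0.1, 0, 0, 0, 0, 0, 0, 0, 0, 0, 0])

```text
time_s: 19.85
tcp_pos: [515.8, 124.4, 64.7]
tcp_rot: [0.0, 0.169, 0.986, -0.0]
contact_force: [-0.6, 0.9, -1.4]
width: 13.5
```

Emit:
move_arm(commands=[0, 0, 0, 0.1, 0, 0, 0, 0, 0, 0, 0, 0, 0, 0])

```text
time_s: 20.05
tcp_pos: [516.0, 124.4, 64.3]
tcp_rot: [0.0, 0.169, 0.986, 0.0]
contact_force: [-1.0, 1.0, 2.5]
width: 13.8
```

Emit:
move_arm(commands=[0, 0, 0, 0.1, 0, 0, 0, 0, 0, 0, 0, 0, 0, 0])

```text
time_s: 20.25
tcp_pos: [516.0, 124.4, 64.3]
tcp_rot: [0.001, 0.169, 0.986, 0.0]
contact_force: [-3.6, -0.3, 10.7]
width: 13.5
```

Emit:
move_arm(commands=[0, 0, 0, -0.1, 0, 0, 0, 0.4, 0, 0, 0, 0, 0, 0, 0.7, 0, 0, 0, 0, 0, 0, 0.7, 0, 0, 0, 0, 0, 0, 0.7, 0, 0, 0, 0, 0, 0])

```text
time_s: 20.75
tcp_pos: [515.8, 124.3, 63.5]
tcp_rot: [-0.0, 0.169, 0.986, -0.0]
contact_force: [0.2, -0.0, 0.3]
width: 59.6
```

Run:
```python
from h import *
st(); K,T=ext('wrist'); p,d=cam('wrist'); save('w13.png',p)
```

```text
t 20.75 p [515.8 124.3  63.5] yaw 160.53 zax [-1.e-04 -1.e-04 -1.e+00] F [ 0.2 -0.   0.3] M [ 0.05 -0.01 -0.01] w 59.6 j [ 0.11  0.36  1.84 -0.    0.94 -1.13]
```

View pics/w13.png

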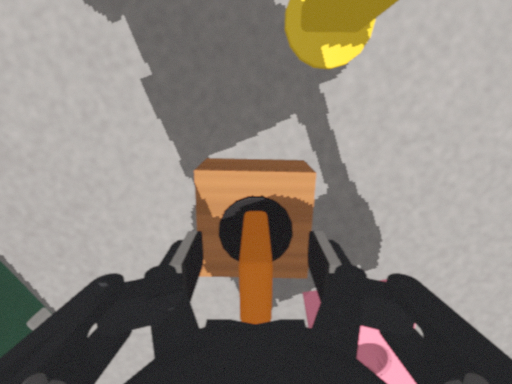

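Fingers are clear of the handle (handle at columns 240–272, pads at 190 and 320). I'll retreat upward.

Emit:
move_arm(commands=[0.7, 0, 0, -2, 0, 0, 0, 0.7, 0, 0, -4, 0, 0, 0, 0.7, 0, 0, -5, 0, 0, 0, 0.7, 0.5, 0, -3, 0, 0, 0, 0.7, 1, 0, 0, 0, 0, 0])

```text
time_s: 21.3
tcp_pos: [505.3, 129.7, 208.6]
tcp_rot: [0.005, 0.169, 0.986, 0.001]
contact_force: [0.0, -0.3, -0.5]
width: 59.7
```

Emit:
move_arm(commands=[0.7, 0, 0, 0, 0, 0, 0, 0.7, 0, 0, 0, 0, 0, 0])

```text
time_s: 21.5
tcp_pos: [500.6, 129.3, 202.4]
tcp_rot: [-0.001, 0.169, 0.986, -0.0]
contact_force: [-0.6, 0.2, -0.2]
width: 59.7
```

Run:
```python
from h import *
st(); n='wrist'
K,T=ext(n); p,d=cam(n); save('w14.png',p); P=cloud(d,K,T)
m=(P[...,2]>105)&(P[...,2]<118)&(np.hypot(P[...,0]-513,P[...,1]-125)<40)
print(m.sum(),P[m].mean(0).round(1), cv2.minAreaRect(P[m][:,:2].astype(np.float32)))
m=(np.abs(P[...,2]-45)<2.5)&(np.hypot(P[...,0]-513,P[...,1]-125)<70)
print('holder',cv2.minAreaRect(P[m][:,:2].astype(np.float32)))
m=(p.max(-1)<70)&(np.abs(P[...,2]-50)<4)&(np.hypot(P[...,0]-513,P[...,1]-125)<40)
A=np.c_[P[m][:,:2]-[515,124],np.ones(m.sum())]
print('guard',m.sum(),np.median(P[m],0),cv2.minEnclosingCircle(P[m][:,:2].astype(np.float32)),np.linalg.lstsq(A,P[m][:,2],rcond=None)[0])
K,T=ext('top');p,d=cam('top'); save('top14.png',p)
K,T=ext('side');p,d=cam('side'); save('side14.png',p)
```

```text
t 21.5 p [500.6 129.3 202.4] yaw 160.55 zax [-2.4e-03 -5.0e-04 -1.0e+00] F [-0.6  0.2 -0.2] M [-0.01  0.05  0.  ] w 59.7 j [ 0.12  0.21  1.67 -0.    1.26 -1.11]
488 [515.8 124.5 111.1] ((516.8226928710938, 124.13460540771484), (13.276796340942383, 31.72754669189453), 70.38948822021484)
holder ((515.8780517578125, 123.6608657836914), (75.16891479492188, 75.92726135253906), 69.30941009521484)
guard 724 [513.38570972 129.60161937  49.80680548] ((516.9019775390625, 124.06755828857422), 23.486387252807617) [-4.20432439e-04  1.07299456e-03  4.98033397e+01]
```

View pics/w14.png

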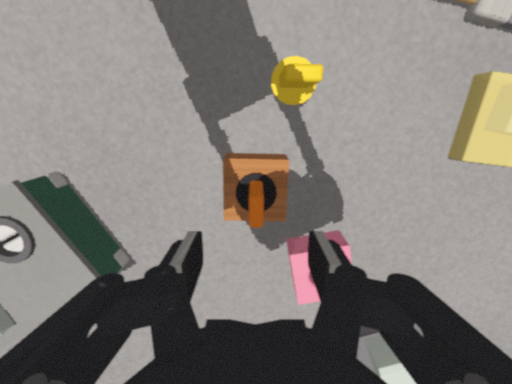

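View pics/top14.png

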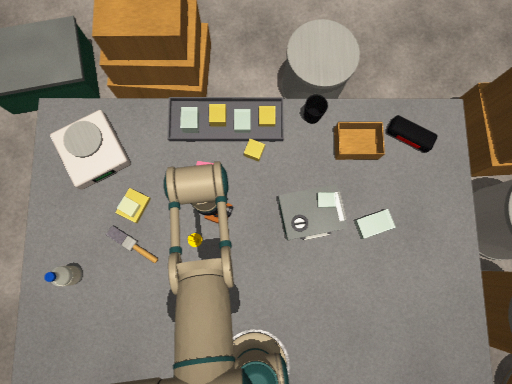

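View pics/side14.png

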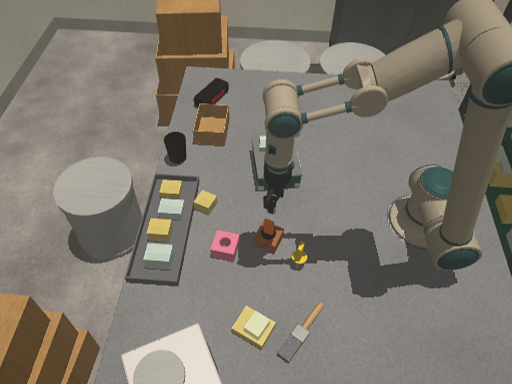

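```bash
python3 -c "
from h import *
st(); print(ticket.hand_in())"
```

```text
t 21.65 p [501.1 129.2 202.2] yaw 160.53 zax [-2.7e-03 -5.0e-04 -1.0e+00] F [-0.4 -0.5  0.1] M [-0.02 -0.01 -0.  ] w 59.9 j [ 0.12  0.21  1.67 -0.    1.26 -1.11]
the job is handed in; nothing more can be done
None
```

The stud is in its catch and the key is back in its holder. I handed the job in at 21.65 s of the 64 s allowed; no verdict was reported.

**What I did:** I took the orange key from the wooden holder and seated its blade in the slot. I pressed the stud about 7 mm, with roughly 10–11 N. I then turned it clockwise until it met the end stop at about 0.25 Nm, eased off, put the key back in the holder and let go.

**Last checks:**
- **Stud:** the head sits about 3 mm below where it started (about 69.5 mm before, 66 mm after). The slot has turned close to 85°, roughly 1.5 rad.
- **Key:** its guard is level at 49.8 mm, so it is fully down. Its centre is about 1 mm from the hole's centre.
- **Bystanders:** in the last top and side pictures they look unmoved by eye; I did not measure them.
- **Robot:** the fingers are open and clear, with no contact force.

**Disagreement:** position estimates from the different cameras differed by 1–3 mm. At the stud I used the wrist camera to correct for this, once by 2.4 mm and once by 1 mm, before lowering the blade. No check failed.

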